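# Load the spice jars into the catch bin over the tipping tray

### The job

Hang the steel counterweight by its eye on either half of the cross peg that stands out on the near side of the tipping tray, so that the tray comes level. Then take the three jars that lie on the rack and the board one at a time (any order): lower each one lying on its side across the level tray, let go so that its weight tips the tray and it rolls into the catch bin, and let the tray swing back level before the next. At the end all three jars lie in the bin, the counterweight still hangs on its peg and the tray is level; leave the other things on the worktop where they stand.

Things in the scene. Friction and masses are not known exactly. Their poses are not given: they have to be found in the camera images.
- tray (a joint): tilt of the pivoting tray (rad): 0 = level (stop), 0.38 = tipped down toward the catch bin (stop). Without counterweight the empty tray lies tipped; with the counterweight hung it comes level and returns to level after each jar. Free hinge with little friction, light damping, no spring; a jar laid at tray_bed outweighs the counterweight and tips it
- tray_bed (a point): point on the top of the tray's plywood bed where a jar is to be laid: 40 mm from the pivot toward the bin, midway across. Moves with the tray. Own axes: x along the bed toward the bin, y along the pivot, z out of the bed. The bed runs from 62 mm behind (low lip 14 mm high) to 65 mm ahead of it (open end) and is 124 mm wide between 12 mm high rims; a jar lies across it, its axis along y. The bed's height at level is 108 mm
- peg_left (a point): middle of the left half (own +y) of the round steel cross peg, 9 mm thick, at the end of the tray's short arm, 62 mm behind the pivot and on its level, i.e. on the robot's side. Own axes as tray_bed: the peg runs along y; each half is free from 6 mm to 48 mm from the arm's middle (this point: 28 mm) and ends in a 13.6 mm ball. With the tray tipped the peg stands 23 mm higher than level (128 mm above the worktop instead of 105), and it goes down as the tray comes level
- peg_right (a point): the same on the right half (own -y), 28 mm from the arm's middle; either half will do
- stand: fixed wooden stand; posts hold the pivot 105 mm above the worktop, beyond it the bin: 130 mm wide inside, 118 to 283 mm ahead of the pivot, floor sloping away (55 to 11 mm high), side walls 86, end wall 96 mm high. Origin: on the worktop under the pivot's middle; x toward the bin (away from the robot), y along the pivot. A microwave hangs 580 mm above the worktop from x = 0.58 m: keep lifts low
- weight: counterweight, 0.15 kg: round dark foot 56 mm across and 12 mm high, on it an upright flat steel strap 44 mm wide (own x), 10 mm thick (own y), up to 130 mm high, with a round eye 30 mm wide through it. Stands upright on the wooden board (10 mm high). Origin: centre of the foot's underside, z up
- weight_eye (a point): centre of the counterweight's eye, 75 mm above its underside; the eye goes through along own y. Hung, it lies about 10 mm below the peg's axis
- weight_grip (a point): where to grip the strap, 113 mm above the underside, above the eye, across its 10 mm thickness (own y); solid from 90 to 130 mm
- jar_wide: glass spice jar with screw lid, 52 mm across and 108 mm long, 0.22 kg, lying on its side alone on the wooden board beside the counterweight; the widest jar. Origin: centre of its base, on its axis (26 mm above what it lies on); own z runs along the jar from base to lid, level while it lies. Take it by the glass body across its diameter, about 50 mm from the base (mid-length), so that it fits between the tray's rims
- jar_mid: glass spice jar with screw lid, 45 mm across and 102 mm long, 0.22 kg, lying on its side in the wooden rack; the wider of the two there. Origin: centre of its base, on its axis (22.5 mm above what it lies on); own z runs along the jar from base to lid, level while it lies. Take it by the glass body across its diameter, about 50 mm from the base (mid-length), so that it fits between the tray's rims
- jar_slim: glass spice jar with screw lid, 38 mm across and 96 mm long, 0.22 kg, lying on its side in the wooden rack; the narrower of the two there. Origin: centre of its base, on its axis (19 mm above what it lies on); own z runs along the jar from base to lid, level while it lies. Take it by the glass body across its diameter, about 50 mm from the base (mid-length), so that it fits between the tray's rims
- rack: fixed wooden rack 170 x 100 mm, base 10 mm thick, with two jar places 85 mm apart along own x; 5 mm high strips keep the jars, which lie along own y on the base. Origin: centre of its underside
- board: fixed wooden board 200 x 140 mm, 10 mm thick, on the other side of the stand from the rack: a jar place like the rack's at own x -55 mm, the counterweight behind it. Origin: on its underside, 10 mm nearer the robot than its centre
- tin: bystander: square tin 31 x 31 x 88 mm standing at the left; origin under its middle
- small_jar: bystander: small upright jar 40 mm across, 88 mm high, at the right; origin under its middle

How it is judged:
On the way, in this order (a step that is already met when the one before it is completed fails the run):
1. the counterweight hangs by its eye on one of the two pegs, let go, and has brought the tray level ((distance between weight_eye and peg_left below 0.03 m or distance between weight_eye and peg_right below 0.03 m) and angle between weight's own z axis and vertical below 0.35 rad and contact force between the fingers and weight below 0.1 N and value of joint tray below 0.06 rad), for 0.2 s.
2. the first jar, still held, is lowered to within 15 mm of the tray (((x of jar_wide in the frame of tray_bed between -0.07 and 0.075 m and y of jar_wide in the frame of tray_bed between -0.09 and 0.09 m and z of jar_wide in the frame of tray_bed between 0.01 and 0.041 m and contact force between the fingers and jar_wide above 0.5 N) or (x of jar_mid in the frame of tray_bed between -0.07 and 0.075 m and y of jar_mid in the frame of tray_bed between -0.09 and 0.09 m and z of jar_mid in the frame of tray_bed between 0.01 and 0.0375 m and contact force between the fingers and jar_mid above 0.5 N) or (x of jar_slim in the frame of tray_bed between -0.07 and 0.075 m and y of jar_slim in the frame of tray_bed between -0.09 and 0.09 m and z of jar_slim in the frame of tray_bed between 0.01 and 0.034 m and contact force between the fingers and jar_slim above 0.5 N))), for 0.04 s.
3. let go, the first jar lies on the tray and its weight has tipped it (((x of jar_wide in the frame of tray_bed between -0.07 and 0.075 m and y of jar_wide in the frame of tray_bed between -0.09 and 0.09 m and z of jar_wide in the frame of tray_bed between 0.01 and 0.038 m and value of joint tray above 0.2 rad and contact force between the fingers and jar_wide below 0.1 N) or (x of jar_mid in the frame of tray_bed between -0.07 and 0.075 m and y of jar_mid in the frame of tray_bed between -0.09 and 0.09 m and z of jar_mid in the frame of tray_bed between 0.01 and 0.0345 m and value of joint tray above 0.2 rad and contact force between the fingers and jar_mid below 0.1 N) or (x of jar_slim in the frame of tray_bed between -0.07 and 0.075 m and y of jar_slim in the frame of tray_bed between -0.09 and 0.09 m and z of jar_slim in the frame of tray_bed between 0.01 and 0.031 m and value of joint tray above 0.2 rad and contact force between the fingers and jar_slim below 0.1 N))), for 0.02 s.
4. the first jar lies in the catch bin and the tray has swung back level with the counterweight on its peg (all of step 1 and ((x of jar_wide in the frame of stand between 0.105 and 0.285 m and y of jar_wide in the frame of stand between -0.085 and 0.085 m and z of jar_wide in the frame of stand between 0.01 and 0.1 m and angle between jar_wide's own z axis and vertical between 1.1 and 2.05 rad and contact force between the fingers and jar_wide below 0.1 N) or (x of jar_mid in the frame of stand between 0.105 and 0.285 m and y of jar_mid in the frame of stand between -0.085 and 0.085 m and z of jar_mid in the frame of stand between 0.01 and 0.1 m and angle between jar_mid's own z axis and vertical between 1.1 and 2.05 rad and contact force between the fingers and jar_mid below 0.1 N) or (x of jar_slim in the frame of stand between 0.105 and 0.285 m and y of jar_slim in the frame of stand between -0.085 and 0.085 m and z of jar_slim in the frame of stand between 0.01 and 0.1 m and angle between jar_slim's own z axis and vertical between 1.1 and 2.05 rad and contact force between the fingers and jar_slim below 0.1 N))), for 0.2 s.
5. the second jar, still held, is lowered to within 15 mm of the tray (((x of jar_wide in the frame of tray_bed between -0.07 and 0.075 m and y of jar_wide in the frame of tray_bed between -0.09 and 0.09 m and z of jar_wide in the frame of tray_bed between 0.01 and 0.041 m and contact force between the fingers and jar_wide above 0.5 N) or (x of jar_mid in the frame of tray_bed between -0.07 and 0.075 m and y of jar_mid in the frame of tray_bed between -0.09 and 0.09 m and z of jar_mid in the frame of tray_bed between 0.01 and 0.0375 m and contact force between the fingers and jar_mid above 0.5 N) or (x of jar_slim in the frame of tray_bed between -0.07 and 0.075 m and y of jar_slim in the frame of tray_bed between -0.09 and 0.09 m and z of jar_slim in the frame of tray_bed between 0.01 and 0.034 m and contact force between the fingers and jar_slim above 0.5 N))), for 0.04 s.
6. let go, the second jar lies on the tray and its weight has tipped it (((x of jar_wide in the frame of tray_bed between -0.07 and 0.075 m and y of jar_wide in the frame of tray_bed between -0.09 and 0.09 m and z of jar_wide in the frame of tray_bed between 0.01 and 0.038 m and value of joint tray above 0.2 rad and contact force between the fingers and jar_wide below 0.1 N) or (x of jar_mid in the frame of tray_bed between -0.07 and 0.075 m and y of jar_mid in the frame of tray_bed between -0.09 and 0.09 m and z of jar_mid in the frame of tray_bed between 0.01 and 0.0345 m and value of joint tray above 0.2 rad and contact force between the fingers and jar_mid below 0.1 N) or (x of jar_slim in the frame of tray_bed between -0.07 and 0.075 m and y of jar_slim in the frame of tray_bed between -0.09 and 0.09 m and z of jar_slim in the frame of tray_bed between 0.01 and 0.031 m and value of joint tray above 0.2 rad and contact force between the fingers and jar_slim below 0.1 N))), for 0.02 s.
7. the second jar lies in the catch bin and the tray has swung back level with the counterweight on its peg (all of step 1 and (((x of jar_wide in the frame of stand between 0.105 and 0.285 m and y of jar_wide in the frame of stand between -0.085 and 0.085 m and z of jar_wide in the frame of stand between 0.01 and 0.1 m and angle between jar_wide's own z axis and vertical between 1.1 and 2.05 rad and contact force between the fingers and jar_wide below 0.1 N) and (x of jar_mid in the frame of stand between 0.105 and 0.285 m and y of jar_mid in the frame of stand between -0.085 and 0.085 m and z of jar_mid in the frame of stand between 0.01 and 0.1 m and angle between jar_mid's own z axis and vertical between 1.1 and 2.05 rad and contact force between the fingers and jar_mid below 0.1 N)) or ((x of jar_wide in the frame of stand between 0.105 and 0.285 m and y of jar_wide in the frame of stand between -0.085 and 0.085 m and z of jar_wide in the frame of stand between 0.01 and 0.1 m and angle between jar_wide's own z axis and vertical between 1.1 and 2.05 rad and contact force between the fingers and jar_wide below 0.1 N) and (x of jar_slim in the frame of stand between 0.105 and 0.285 m and y of jar_slim in the frame of stand between -0.085 and 0.085 m and z of jar_slim in the frame of stand between 0.01 and 0.1 m and angle between jar_slim's own z axis and vertical between 1.1 and 2.05 rad and contact force between the fingers and jar_slim below 0.1 N)) or ((x of jar_mid in the frame of stand between 0.105 and 0.285 m and y of jar_mid in the frame of stand between -0.085 and 0.085 m and z of jar_mid in the frame of stand between 0.01 and 0.1 m and angle between jar_mid's own z axis and vertical between 1.1 and 2.05 rad and contact force between the fingers and jar_mid below 0.1 N) and (x of jar_slim in the frame of stand between 0.105 and 0.285 m and y of jar_slim in the frame of stand between -0.085 and 0.085 m and z of jar_slim in the frame of stand between 0.01 and 0.1 m and angle between jar_slim's own z axis and vertical between 1.1 and 2.05 rad and contact force between the fingers and jar_slim below 0.1 N)))), for 0.2 s.
8. the third jar, still held, is lowered to within 15 mm of the tray (((x of jar_wide in the frame of tray_bed between -0.07 and 0.075 m and y of jar_wide in the frame of tray_bed between -0.09 and 0.09 m and z of jar_wide in the frame of tray_bed between 0.01 and 0.041 m and contact force between the fingers and jar_wide above 0.5 N) or (x of jar_mid in the frame of tray_bed between -0.07 and 0.075 m and y of jar_mid in the frame of tray_bed between -0.09 and 0.09 m and z of jar_mid in the frame of tray_bed between 0.01 and 0.0375 m and contact force between the fingers and jar_mid above 0.5 N) or (x of jar_slim in the frame of tray_bed between -0.07 and 0.075 m and y of jar_slim in the frame of tray_bed between -0.09 and 0.09 m and z of jar_slim in the frame of tray_bed between 0.01 and 0.034 m and contact force between the fingers and jar_slim above 0.5 N))), for 0.04 s.
9. let go, the third jar lies on the tray and its weight has tipped it (((x of jar_wide in the frame of tray_bed between -0.07 and 0.075 m and y of jar_wide in the frame of tray_bed between -0.09 and 0.09 m and z of jar_wide in the frame of tray_bed between 0.01 and 0.038 m and value of joint tray above 0.2 rad and contact force between the fingers and jar_wide below 0.1 N) or (x of jar_mid in the frame of tray_bed between -0.07 and 0.075 m and y of jar_mid in the frame of tray_bed between -0.09 and 0.09 m and z of jar_mid in the frame of tray_bed between 0.01 and 0.0345 m and value of joint tray above 0.2 rad and contact force between the fingers and jar_mid below 0.1 N) or (x of jar_slim in the frame of tray_bed between -0.07 and 0.075 m and y of jar_slim in the frame of tray_bed between -0.09 and 0.09 m and z of jar_slim in the frame of tray_bed between 0.01 and 0.031 m and value of joint tray above 0.2 rad and contact force between the fingers and jar_slim below 0.1 N))), for 0.02 s.
10. the third jar lies in the catch bin and the tray has swung back level with the counterweight on its peg (all of step 1 and x of jar_wide in the frame of stand between 0.105 and 0.285 m and y of jar_wide in the frame of stand between -0.085 and 0.085 m and z of jar_wide in the frame of stand between 0.01 and 0.1 m and angle between jar_wide's own z axis and vertical between 1.1 and 2.05 rad and contact force between the fingers and jar_wide below 0.1 N and x of jar_mid in the frame of stand between 0.105 and 0.285 m and y of jar_mid in the frame of stand between -0.085 and 0.085 m and z of jar_mid in the frame of stand between 0.01 and 0.1 m and angle between jar_mid's own z axis and vertical between 1.1 and 2.05 rad and contact force between the fingers and jar_mid below 0.1 N and x of jar_slim in the frame of stand between 0.105 and 0.285 m and y of jar_slim in the frame of stand between -0.085 and 0.085 m and z of jar_slim in the frame of stand between 0.01 and 0.1 m and angle between jar_slim's own z axis and vertical between 1.1 and 2.05 rad and contact force between the fingers and jar_slim below 0.1 N), for 0.2 s.
At the end, for the whole second after the job is handed in: All three jars lie on their sides in the catch bin (within its walls, within about 0.47 rad of lying flat), at rest and untouched; the counterweight hangs by its eye on a peg (eye within 30 mm of the peg's middle point, upright within 0.35 rad), let go and at rest; the tray is level within 0.06 rad (all of step 10 and linear speed of each of jar_wide, jar_mid, jar_slim, weight below 0.03 m/s).
It fails at once if the tin standing by is pushed more than 40 mm away (distance of tin from where it was at the start of the episode above 0.04 m).
It fails at once if the small jar standing by is pushed more than 40 mm away (distance of small_jar from where it was at the start of the episode above 0.04 m).
It also fails if it takes over 67 s, if anything falls off the work surface, if the arm or the gripper's body presses on something with over 40 N, if the wrist force passes 120 N, or if a joint passes its speed limit or range.

### The arm

A 6-joint arm with a two-finger parallel gripper is mounted at the origin on a cart in front of the work surface, level with it; the furniture and walls round the work are solid. World frame = base frame: x ahead of the robot, y to its left, z up, the work surface at z = 0. Lengths are in m, angles in rad, forces in N, time in s.
With the tool pointing down it reaches from about 0.225 to 0.875 m from the base axis. Payload 3.4 kg.
Tool frame: the origin (TCP) lies at the very end of the fingers, on their centre line; the grasp point (between the pads) lies 19 mm behind it; y points along the fingers, x is the direction in which the jaws open and shut, and the axes are right-handed (so a half turn about y gives the same grasp; the last joint's range is limited). The gripper opens to 85 mm and grips with 20 to 120 N. Pads are 22 mm wide; open, the fingers measure 114 mm over their backs; the gripper's body (76 mm by 85 mm) begins 54 mm behind the grasp point. The pads swing forward as they close: fully open they stand 13 mm farther back than shut.
Start: joints at [-1.273, 0.276, 1.505, -0, 1.361, -0.121], TCP at [0.234, -0.525, 0.201] pointing down, gripper open.
Joint ranges: [-2.89, 2.89], [-0.75, 2.08], [0.22, 2.7], [-1.18, 4.32], [0.11, 2.71], [-2.7, 2.7]. Speed limits (rad/s): [2.57, 2.57, 3.14, 3.14, 3.14, 3.14].

### API

Orientations are given as [roll, pitch, yaw] about the fixed x, y, z axes, in that order (R = Rz(yaw) Ry(pitch) Rx(roll)).
In Python, from workcell import read_state, grab_frame, camera_params, ticket gives the robot as it stands.
- The arm moves only by the tool arm_command, never from a script. Its argument "commands" is one flat list of numbers, 7 for each row, row after row: the turn, a rotation vector about the world's x, y, z in rad, then the shift along the world's x, y, z in mm, then the finger opening in mm, from 0 to 85.4. A call has exactly 5 rows; each row shifts and turns the pose as measured when the row begins; what a row does not reach is not made up. A row lasts 1/8 s, in which the tool goes at most 62.5 mm and 10.7 degrees, less where a joint would pass 70% of its speed; a pose out of reach is approached as far as the arm can. A call with a gripper value outside its range is refused whole. The fingers move at their own pace and stop on an object; "newtons" is the grip in N (left out, the last holds). Time passes only in rows, so rows that do not move let the fingers close, or fill a call up. It gives the time, the measured TCP pose, the force and the opening at its end, in the units of the state.
- read_state(): the state, without advancing time (a new reading comes with each control period).
- grab_frame(name): name is "side" or "top" or "wrist"; returns (picture, depth): 400x640x3 uint8, red, green, blue; 400x640 float32, m along the optical axis (not along the pixel's ray), 0 where there is no reading.
- camera_params(name): a dict with "fx", "fy", "cx", "cy" (pixels), "eye" and "orientation" of the camera in the world. Camera axes: x right, y down, z forward; pixel columns grow to the right and rows downward; lengths in m; the calibration is good to about 2 mm. A picture is of the moment at which its call begins: read the wrist's pose just before it. camera_params takes no time and is no camera call; for the wrist camera it gives the pose at the moment of the call.
- ticket.hand_in(): hands the job in, once; it reports no verdict.
The state is a dict: "time_s": time; "qpos": joint angles; "dq": joint speeds; "tau": joint torques, N m; "tcp_pos": TCP position; "ee_rot": TCP orientation; "wrist_force": force on the tool from outside, world axes, zero at the start; "wrist_torque": the same for the moment, N m; "grip_width": opening from 0.0 (shut) to 1.0 (fully open).
Only numpy, scipy, OpenCV 4.12 (cv2) and the standard library are available. Lean on these libraries where they do the work, as an engineer would, in place of code of your own. Each camera call takes 0.05 s, during which the arm holds its last target.

## Working session

There is one attempt and no reset: what is moved stays moved. The work goes in short steps, Python scripts to look and compute and a tool call to move; the robot and the scene stay as the last step left them, time stands still between calls to the robot, and variables do not carry over. Pictures are saved under pics/ and viewed, and the job is handed in when it is done.

Besides the shell and the picture viewer there is one more tool, called after "Emit:" as name(argument=value, ...) on one line, values as JSON. arm_command: Moves the arm, as the interface text tells. Its arguments: {"type":"object","properties":{"commands":{"type":"array"},"newtons":{"type":"number"}},"required":["commands"]}

```bash
ls; mkdir -p pics; python3 - <<'E'
from workcell import *
import cv2
s=read_state();print(s)
for n in ["side","top","wrist"]:
    p=camera_params(n);print(n,p)
    im,d=grab_frame(n);cv2.imwrite(f"pics/{n}0.png",im[:,:,::-1]);
    import numpy as np;np.save(f"pics/{n}0.npy",d);np.save(f"pics/{n}0rgb.npy",im)
E
```

```text
pics
{'time_s': 0.0, 'qpos': array([-1.27299786e+00,  2.76590737e-01,  1.50614898e+00, -1.15302352e-05,
        1.36069623e+00, -1.21003055e-01]), 'dq': array([7.41973612e-05, 3.06652448e-04, 5.33651702e-05, 2.26838952e-04,
       7.60133268e-04, 7.39163843e-05]), 'tau': array([-4.57784627e-04, -4.16774333e+01, -2.45802426e+01, -9.09161463e-05,
        1.10528211e-02,  1.91978410e-05]), 'tcp_pos': array([ 0.23364748, -0.52474212,  0.20043588]), 'ee_rot': array([-1.57058502,  0.00183117, -1.1519922 ]), 'wrist_force': array([-0.0417883 ,  0.56968522, -0.24692553]), 'wrist_torque': array([-0.01410877,  0.05340533,  0.02596214]), 'grip_width': 0.999387541007819}
side {'fx': 437.15377887440985, 'fy': 437.15377887440985, 'cx': 328.22526251180784, 'cy': 193.0776957444109, 'eye': array([-0.29022911,  0.44624266,  1.26686326]), 'orientation': array([-2.49054581e+00,  4.42855286e-04, -2.11715119e+00])}
top {'fx': 418.8253558763636, 'fy': 418.8253558763636, 'cx': 320.0033703730737, 'cy': 202.55975360420672, 'eye': array([0.31710065, 0.00939116, 1.43407676]), 'orientation': array([-3.04400998e+00, -1.16782481e-03, -1.57243263e+00])}
wrist {'fx': 344.5974111100553, 'fy': 344.5974111100553, 'cx': 319.56035969960783, 'cy': 193.59689411776424, 'eye': array([ 0.29506825, -0.49708713,  0.37351387]), 'orientation': array([ 2.87097259e+00,  2.02919183e-03, -1.15164658e+00])}
```

View pics/top0.png

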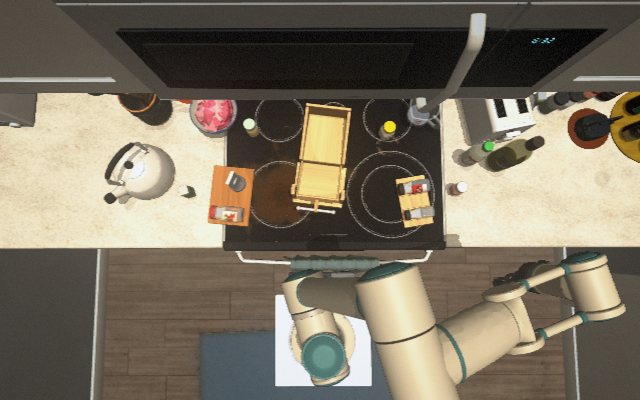

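View pics/side0.png

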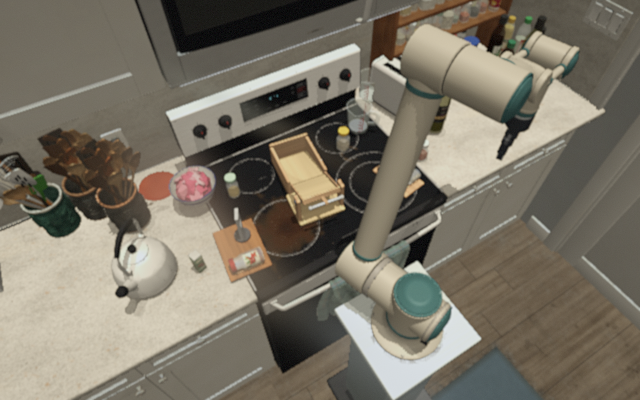

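View pics/wrist0.png

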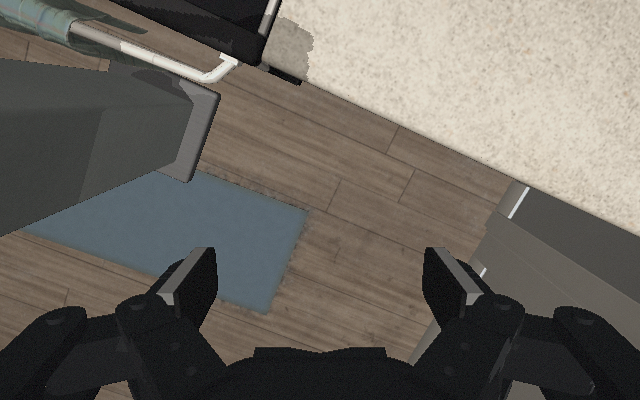

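```bash
cat > h.py <<'E'
import numpy as np, cv2
from scipy.spatial.transform import Rotation as Ro
from workcell import *
def snap(n):
    p=camera_params(n); im,d=grab_frame(n); return im,d,p
def cloud(d,p):
    v,u=np.mgrid[0:400,0:640]
    X=np.stack([(u-p['cx'])/p['fx']*d,(v-p['cy'])/p['fy']*d,d],-1)
    R=Ro.from_euler('xyz',p['orientation']).as_matrix()
    return X@R.T+p['eye']
def ray(u,v,p,z):
    R=Ro.from_euler('xyz',p['orientation']).as_matrix()
    r=R@np.array([(u-p['cx'])/p['fx'],(v-p['cy'])/p['fy'],1]); return p['eye']+r*(z-p['eye'][2])/r[2]
def proj(P,p):
    R=Ro.from_euler('xyz',p['orientation']).as_matrix()
    c=R.T@(np.array(P)-p['eye']); return p['fx']*c[0]/c[2]+p['cx'],p['fy']*c[1]/c[2]+p['cy']
def crop(im,r0,r1,c0,c1,k,name):
    cv2.imwrite('pics/'+name,cv2.resize(im[r0:r1,c0:c1,::-1],None,fx=k,fy=k,interpolation=cv2.INTER_CUBIC))
E
python3 - <<'E'
from h import *
p=camera_params('top')
im=np.load('pics/top0rgb.npy');d=np.load('pics/top0.npy')
crop(im,90,250,200,480,2.8,'tz.png')
C=cloud(d,p)
im2=np.load('pics/side0rgb.npy')
crop(im2,120,290,180,450,2.9,'sz.png')
# elevation map
z=C[90:250,200:480,2]
cv2.imwrite('pics/tzd.png',cv2.resize(cv2.applyColorMap(np.clip(z*1700,0,255).astype(np.uint8),cv2.COLORMAP_JET),None,fx=2.8,fy=2.8,interpolation=cv2.INTER_NEAREST))
E
```

```text
(no output)
```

View pics/tz.png

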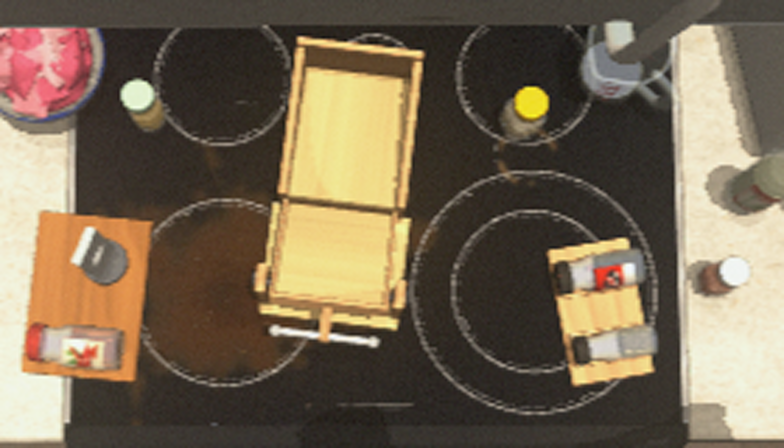

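View pics/sz.png

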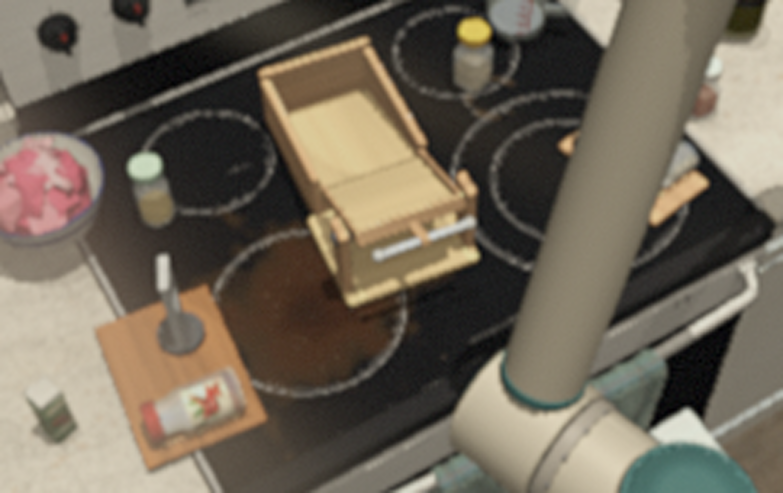

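View pics/tzd.png

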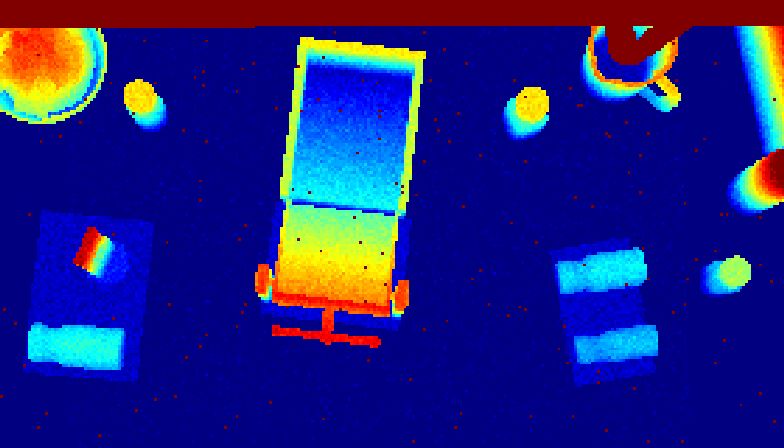

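```bash
python3 - <<'E'
from h import *
p=camera_params('top')
d=np.load('pics/top0.npy'); C=cloud(d,p)
def reg(x0,x1,y0,y1,z0,z1):  # zoomed pixel box
    B=C[90+int(y0/2.8):90+int(y1/2.8),200+int(x0/2.8):200+int(x1/2.8)].reshape(-1,3)
    return B[(B[:,2]>z0)&(B[:,2]<z1)]
def rect(n,B):
    r=cv2.minAreaRect((B[:,:2]*1000).astype(np.float32)); bp=cv2.boxPoints(r).round()
    print(n,len(B),'c',np.round(r[0],1),'size',np.round(r[1],1),'ang',round(r[2],1),'zmed',np.round(np.percentile(B[:,2],[5,50,95])*1000,1),bp.tolist())
print('table',np.median(reg(150,260,200,400,-.05,.05)[:,2]))
rect('board',reg(10,160,200,390,.005,.018))
rect('rack',reg(540,680,225,390,.005,.018))
rect('jw',reg(20,135,315,375,.022,.1))
rect('jm',reg(550,655,240,300,.02,.1))
rect('js',reg(565,665,315,370,.02,.1))
rect('strap',reg(65,120,215,280,.05,.2))
rect('straptop',reg(65,120,215,280,.125,.2))
rect('foot',reg(65,140,215,290,.018,.03))
rect('peg',reg(262,390,318,350,.11,.2))
rect('bin',reg(275,430,30,215,.078,.12))
rect('tray',reg(272,390,190,330,.06,.14))
rect('posts',reg(250,410,255,320,.06,.14))
E
```

```text
table -0.0019564360204994413
board 1555 c [492.8 311.1] size [141.3 221. ] ang 85.0 zmed [ 5.9  9.9 14.9] [[377.0, 250.0], [597.0, 231.0], [609.0, 372.0], [389.0, 391.0]]
rack 767 c [ 469.1 -323.2] size [161.1 198.7] ang 89.0 zmed [ 5.9 10.4 15.3] [[368.0, -402.0], [567.0, -405.0], [570.0, -244.0], [371.0, -241.0]]
jw 487 c [418.3 318.1] size [107.7  50.5] ang 86.9 zmed [38.6 55.1 63.4] [[390.0, 266.0], [441.0, 263.0], [446.0, 371.0], [396.0, 373.0]]
jm 404 c [ 509.1 -307.7] size [ 48.2 102.1] ang 8.2 zmed [36.1 49.5 58.2] [[478.0, -261.0], [493.0, -362.0], [540.0, -355.0], [526.0, -254.0]]
js 319 c [ 420.3 -325.6] size [38.5 96.4] ang 6.5 zmed [31.  42.6 50.5] [[396.0, -280.0], [407.0, -376.0], [445.0, -371.0], [434.0, -276.0]]
strap 143 c [523.3 288.4] size [12.6 44.1] ang 67.3 zmed [ 59.5 118.8 143.4] [[501.0, 291.0], [541.0, 274.0], [546.0, 286.0], [505.0, 303.0]]
straptop 63 c [523.5 288.7] size [12. 44.] ang 66.7 zmed [128.8 139.5 145.2] [[501.0, 292.0], [541.0, 275.0], [546.0, 286.0], [506.0, 303.0]]
foot 92 c [528.6 301. ] size [81.4 51.9] ang 67.8 zmed [18.6 21.6 26.8] [[489.0, 273.0], [537.0, 253.0], [568.0, 329.0], [520.0, 348.0]]
peg 146 c [429.9  19.8] size [119.5  29.2] ang 86.1 zmed [125.3 131.3 136.4] [[411.0, -39.0], [440.0, -41.0], [449.0, 78.0], [419.0, 80.0]]
bin 525 c [667.6  -9.1] size [150.1 208.1] ang 83.0 zmed [80.5 86.9 97.4] [[555.0, -71.0], [762.0, -96.0], [780.0, 53.0], [574.0, 78.0]]
tray 1505 c [516.6  14.9] size [131.7 168.5] ang 88.7 zmed [ 70.6  95.6 128. ] [[431.0, -49.0], [599.0, -53.0], [602.0, 79.0], [434.0, 83.0]]
posts 975 c [481.5  14. ] size [ 75.6 171.8] ang 0.8 zmed [ 91.9 108.  129.6] [[443.0, 99.0], [445.0, -72.0], [521.0, -71.0], [518.0, 100.0]]
```

```bash
python3 - <<'E'
from h import *
for n in ['top','side']:
    p=camera_params(n); d=np.load(f'pics/{n}0.npy'); C=cloud(d,p).reshape(-1,3)
    im=np.load(f'pics/{n}0rgb.npy').reshape(-1,3).astype(int)
    def sel(x0,x1,y0,y1,z0,z1):
        return (C[:,0]>x0)&(C[:,0]<x1)&(C[:,1]>y0)&(C[:,1]<y1)&(C[:,2]>z0)&(C[:,2]<z1)
    sat=im.max(1)-im.min(1)
    m=sel(.40,.46,-.06,.1,.10,.15)&(sat<35)&(im.min(1)>60); B=C[m]
    print(n,'peg',len(B))
    # fit x = a+b*y
    b,a=np.polyfit(B[:,1],B[:,0],1); r=B[:,0]-a-b*B[:,1]; k=abs(r)<.007
    b,a=np.polyfit(B[k,1],B[k,0],1)
    y=B[k,1];print(' slope deg',np.degrees(np.arctan(b)),'x at mid',a+b*(y.min()+y.max())/2,'y range',y.min(),y.max(),'z',np.percentile(B[k,2],[5,50,95]))
    for nm,bx in dict(bin=(.54,.80,-.11,.09,.080,.12),base=(.42,.5,-.1,.11,.004,.03),posts=(.46,.52,-.1,.12,.1,.15)).items():
        B=C[sel(*bx)]; r=cv2.minAreaRect((B[:,:2]*1000).astype(np.float32)); print(nm,len(B),np.round(r[0],1),np.round(r[1],1),round(r[2],1),cv2.boxPoints(r).round().tolist())
    m=sel(.46,.60,-.07,.09,.06,.12); B=C[m]
    A=np.c_[B[:,:2],np.ones(len(B))]
    w=np.ones(len(B),bool)
    for _ in range(6):
        c=np.linalg.lstsq(A[w],B[w,2],rcond=None)[0]; w=abs(A@c-B[:,2])<.004
    print('tray plane',c,w.sum(),'dir',np.degrees(np.arctan2(c[1],c[0])),'slope',np.arctan(np.hypot(c[0],c[1])))
    # strap
    m=sel(.49,.56,.26,.33,.06,.16); B=C[m]; print('strap',len(B),B.mean(0),B[B[:,2]>.125].mean(0) if (B[:,2]>.125).any() else 0)
    B=C[sel(.48,.57,.24,.35,.016,.03)]; print('foot',len(B),B.min(0),B.max(0), np.median(B[:,2]))
E
```

```text
top peg 107
 slope deg 6.532495809695389 x at mid 0.4227262399427492 y range -0.03908734819295046 0.07978387953738093 z [0.12703318 0.13167066 0.1363835 ]
bin 640 [652.   -7.4] [149.7 239.6] 83.0 [[524.0, -67.0], [762.0, -96.0], [780.0, 52.0], [542.0, 82.0]]
base 223 [454.4  10.3] [ 67.5 192.1] 9.1 [[406.0, 100.0], [436.0, -90.0], [503.0, -79.0], [473.0, 110.0]]
posts 606 [488.6  13.8] [172.5  59. ] 88.4 [[457.0, -72.0], [516.0, -73.0], [520.0, 99.0], [462.0, 101.0]]
tray plane [-0.39798462  0.05212711  0.298611  ] 1100 dir 172.5380082674546 slope 0.38169878268672436
strap 135 [0.52230103 0.28686415 0.11257335] [0.52311321 0.28813188 0.13837177]
foot 115 [0.48205663 0.24996915 0.01604443] [0.56854779 0.34661425 0.02987695] 0.02062681445204051
side peg 95
 slope deg 7.01963363876857 x at mid 0.4211532296397338 y range -0.03746182456820152 0.08131820192468842 z [0.12520906 0.12985079 0.1341814 ]
bin 432 [652.4  -6.7] [150.9 240.3] 83.0 [[524.0, -67.0], [762.0, -96.0], [781.0, 53.0], [542.0, 83.0]]
base 516 [468.3  12.9] [176.7  61.1] 89.1 [[436.0, -75.0], [498.0, -76.0], [500.0, 101.0], [439.0, 102.0]]
posts 333 [487.8  13.8] [177.2  55.9] 89.1 [[458.0, -74.0], [514.0, -75.0], [517.0, 102.0], [461.0, 103.0]]
tray plane [-0.39939966  0.05259971  0.29788663] 597 dir 172.49749779918446 slope 0.38295946163506306
strap 116 [0.51658115 0.29100947 0.11096643] [0.51996142 0.29030664 0.13575692]
foot 142 [0.49423378 0.26212382 0.01623389] [0.5563429  0.33785735 0.02972956] 0.02092915621049729
```

Emit:
arm_command(commands=[0, 0, 0.15, 19, 54, 5, 85, 0, 0, 0.15, 19, 54, 5, 85, 0, 0, 0.15, 19, 54, 5, 85, 0, 0, 0.15, 19, 54, 5, 85, 0, 0, 0.15, 19, 54, 5, 85], newtons=60)

```text
time_s: 0.78
tcp_pos: [0.3291, -0.2505, 0.2233]
ee_rot: [-1.569, 0.003, -0.386]
wrist_force: [0.3, 0.3, 0.6]
grip_width: 0.993
```

Emit:
arm_command(commands=[0, 0, 0.155, 19, 54, 0, 85, 0, 0, 0.155, 19, 54, 0, 85, 0, 0, 0.155, 19, 54, 0, 85, 0, 0, 0.155, 19, 54, 0, 85, 0, 0, 0.155, 19, 54, 0, 85])

```text
time_s: 1.4
tcp_pos: [0.4257, 0.0285, 0.2239]
ee_rot: [-1.571, -0.001, 0.414]
wrist_force: [0.9, -0.2, -0.4]
grip_width: 0.994
```

Emit:
arm_command(commands=[0, 0, 0.155, 19, 53, 0, 85, 0, 0, 0.155, 19, 53, 0, 85, 0, 0, 0.155, 19, 53, 0, 85, 0, 0, 0.155, 19, 53, 0, 85, 0, 0, 0.15, 18, 53, 0, 85])

```text
time_s: 2.02
tcp_pos: [0.5209, 0.303, 0.2232]
ee_rot: [-1.573, -0.0, 1.213]
wrist_force: [0.9, -1.0, -0.4]
grip_width: 0.998
```

```bash
python3 - <<'E'
from h import *
s=read_state();print(s['tcp_pos'],s['ee_rot'],s['dq'].round(3))
im,d,p=snap('wrist'); cv2.imwrite('pics/w1.png',im[:,:,::-1]);np.save('pics/w1.npy',d)
print(p)
C=cloud(d,p).reshape(-1,3)
m=(C[:,0]>.48)&(C[:,0]<.57)&(C[:,1]>.24)&(C[:,1]<.34)&(C[:,2]>.12)&(C[:,2]<.16)&(d.reshape(-1)>.05)
B=C[m];print(len(B),B.mean(0))
t=B[B[:,2]>np.percentile(B[:,2],50)-.004]
r=cv2.minAreaRect((t[:,:2]*1000).astype(np.float32));print(r, np.median(t[:,2]))
E
```

```text
[0.52086093 0.30303588 0.22317284] [-1.57253814e+00 -6.54904058e-05  1.21268318e+00] [ 0.612  0.52  -0.737 -0.009  0.208 -0.62 ]
{'fx': 344.5974111100553, 'fy': 344.5974111100553, 'cx': 319.56035969960783, 'cy': 193.59689411776424, 'eye': array([0.45720956, 0.32733565, 0.39601997]), 'orientation': array([2.87137560e+00, 5.14103959e-04, 1.21302096e+00])}
771 [0.52282253 0.29204987 0.13932044]
((524.7532348632812, 291.24365234375), (9.954124450683594, 44.61386489868164), 67.01936340332031) 0.14028733771428153
```

View pics/w1.png

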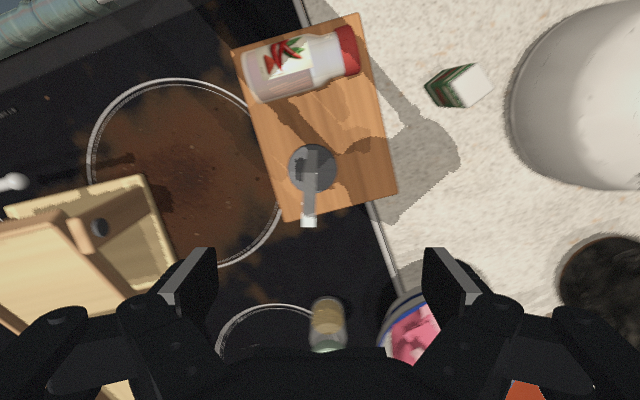

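Emit:
arm_command(commands=[0, 0, -0.04, 3, -12, -10, 70, 0, 0, 0, 0, 0, -20, 70, 0, 0, 0, 0, 0, -20, 70, 0, 0, 0, 0, 0, 0, 70, 0, 0, 0, 0, 0, 0, 70])

```text
time_s: 2.7
tcp_pos: [0.5249, 0.2946, 0.1682]
ee_rot: [-1.569, -0.003, 1.172]
wrist_force: [0.3, -0.6, -0.5]
grip_width: 0.823
```

```bash
cat > st.py <<'E'
from h import *
def strap(n='wrist',box=(.48,.57,.24,.34),z=(.12,.16)):
    im,d,p=snap(n); C=cloud(d,p).reshape(-1,3)
    m=(C[:,0]>box[0])&(C[:,0]<box[1])&(C[:,1]>box[2])&(C[:,1]<box[3])&(C[:,2]>z[0])&(C[:,2]<z[1])
    t=C[m]; print(len(t))
    t=t[t[:,2]>np.percentile(t[:,2],50)-.003]
    r=cv2.minAreaRect((t[:,:2]*1000).astype(np.float32));print(n,r,np.median(t[:,2]))
    return im,d,p,C
E
python3 - <<'E'
from st import *
s=read_state();print(s['tcp_pos'],s['ee_rot'],s['dq'].round(3))
im,d,p,C=strap(); cv2.imwrite('pics/w2.png',im[:,:,::-1])
s=read_state();print(s['tcp_pos'],s['ee_rot'])
E
```

```text
[0.52494531 0.29461813 0.16819304] [-1.56920571 -0.00347957  1.17191164] [-0.011 -0.001  0.021 -0.004  0.002  0.004]
1201
wrist ((524.9295043945312, 291.0400390625), (9.984648704528809, 44.53277587890625), 68.17253112792969) 0.14028554074791988
[0.52486548 0.29455391 0.16818354] [-1.56918346 -0.00316226  1.17210431]
```

View pics/w2.png

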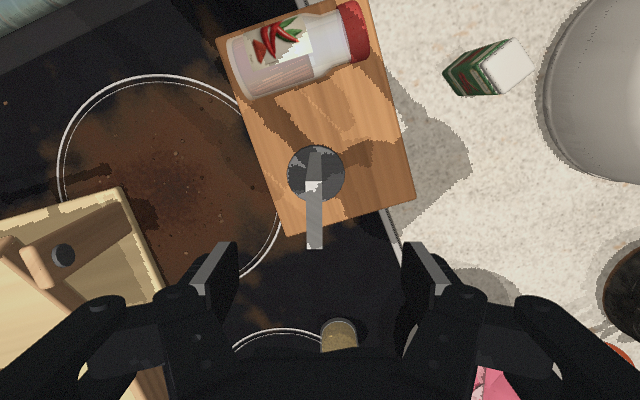

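Emit:
arm_command(commands=[0, 0, 0, 0, -3.5, -10, 70, 0, 0, 0, 0, 0, -20, 70, 0, 0, 0, 0, 0, -20, 60, 0, 0, 0, 0, 0, -10, 40, 0, 0, 0, 0, 0, 0, 30])

```text
time_s: 3.38
tcp_pos: [0.5262, 0.2899, 0.1082]
ee_rot: [-1.573, -0.006, 1.171]
wrist_force: [-0.1, -0.3, 0.4]
grip_width: 0.352
```

Emit:
arm_command(commands=[0, 0, 0, 0, 0, 0, 0, 0, 0, 0, 0, 0, 0, 0, 0, 0, 0, 0, 0, 0, 0, 0, 0, 0, 0, 0, 0, 0, 0, 0, 0, 0, 0, 0, 0])

```text
time_s: 4.0
tcp_pos: [0.5271, 0.2903, 0.1099]
ee_rot: [-1.575, -0.008, 1.171]
wrist_force: [-0.9, 0.2, -1.7]
grip_width: 0.06
```

Emit:
arm_command(commands=[0, 0, 0, 0, 0, 22, 0, 0, 0, 0, 0, 0, 22, 0, 0, 0, 0.09, -20, -40, 0, 0, 0, 0, 0.09, -24, -45, 0, 0, 0, 0, 0.09, -24, -45, 0, 0])

```text
time_s: 4.62
tcp_pos: [0.4598, 0.16, 0.1545]
ee_rot: [-1.578, -0.009, 1.454]
wrist_force: [-0.2, -1.4, -1.4]
grip_width: 0.058
```

```bash
python3 - <<'E'
from h import *
s=read_state();print(s['tcp_pos'],s['ee_rot'],s['grip_width'])
im,d,p=snap('wrist'); cv2.imwrite('pics/w3.png',im[:,:,::-1]);np.save('pics/w3.npy',d)
E
```

```text
[0.45979254 0.1599861  0.15450857] [-1.57804304 -0.00894387  1.45425945] 0.057613962393578765
```

View pics/w3.png

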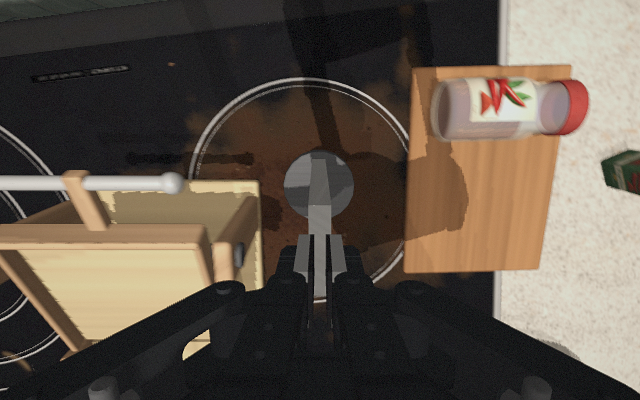

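```bash
cat > peg.py <<'E'
from h import *
def peg(im,d,p,z0=.10,z1=.15):
    C=cloud(d,p).reshape(-1,3); i=im.reshape(-1,3).astype(int)
    m=(C[:,0]>.39)&(C[:,0]<.455)&(C[:,1]>-.06)&(C[:,1]<.1)&(C[:,2]>z0)&(C[:,2]<z1)&(d.reshape(-1)>.05)&(i.max(1)-i.min(1)<30)&(i.min(1)>60)
    B=C[m]
    b,a=np.polyfit(B[:,1],B[:,0],1); k=abs(B[:,0]-a-b*B[:,1])<.006; b,a=np.polyfit(B[k,1],B[k,0],1)
    y=B[k,1];print('peg n',k.sum(),'deg',np.degrees(np.arctan(b)),'y',y.min(),y.max(),'x@.05',a+b*.05,'x@max',a+b*y.max(),'z',np.percentile(B[k,2],[5,50,95]))
E
python3 - <<'E'
from peg import *
im=cv2.imread('pics/w3.png')[:,:,::-1];d=np.load('pics/w3.npy');p=camera_params('wrist')
s=read_state();print(s['tcp_pos'],s['dq'].round(2))
peg(im,d,p)
C=cloud(d,p)
# strap points visible above fingers
for r in (200,215,230):
  print([np.round(C[r,c],4).tolist() for c in (312,319,326)])
B=C[150:222,280:358].reshape(-1,3);B=B[(B[:,2]>.03)&(B[:,2]<.08)];print('foot',B.min(0),B.max(0),B.mean(0))
E
```

```text
[0.45428806 0.15452057 0.15391865] [ 0.05  0.04 -0.04  0.05  0.03  0.25]
peg n 2522 deg 6.6243129410276795 y -0.02990232457719852 0.07876231876418453 x@.05 0.42127357176643687 x@max 0.42461385462082324 z [0.12972591 0.13269543 0.13453483]
[[0.4301, 0.1544, 0.1788], [0.4309, 0.1575, 0.1773], [0.431, 0.1606, 0.178]]
[[0.4348, 0.154, 0.1855], [0.4353, 0.157, 0.1853], [0.4356, 0.16, 0.1853]]
[[0.4418, 0.1531, 0.1854], [0.442, 0.1562, 0.1858], [0.443, 0.1592, 0.184]]
foot [0.42456163 0.1268512  0.05678168] [0.47850871 0.18194621 0.07868105] [0.4482106  0.15473397 0.0670037 ]
```

```bash
python3 - <<'E'
from peg import *
s=read_state();print(s['tcp_pos'],s['ee_rot'],s['dq'].round(2))
im,d,p=snap('wrist');peg(im,d,p);C=cloud(d,p)
B=C[150:222,280:358].reshape(-1,3);B=B[(B[:,2]>.045)&(B[:,2]<.085)];print('foot',B.min(0),B.max(0),B.mean(0),(B.min(0)+B.max(0))/2)
E
```

```text
[0.45428806 0.15452057 0.15391865] [-1.57181667e+00 -1.53524334e-03  1.45533034e+00] [ 0.05  0.04 -0.04  0.05  0.03  0.25]
peg n 2779 deg 6.981861903792001 y -0.030045651613706176 0.0842976197677635 x@.05 0.4262151435771144 x@max 0.4304153409186157 z [0.12896024 0.13211404 0.13402157]
foot [0.42198467 0.12278457 0.05655979] [0.47495197 0.17357121 0.08490295] [0.44438214 0.14640931 0.06786924] [0.44846832 0.14817789 0.07073137]
```

Emit:
arm_command(commands=[0, 0, -0.007, -13, 0, 0, 0, 0, 0, 0, -3.5, -25, 0, 0, 0, 0, 0, -3.5, -25, 0, 0, 0, 0, 0, 0, -5, 0, 0, 0, 0, 0, 0, 0, 0, 0])

```text
time_s: 5.35
tcp_pos: [0.4348, 0.1044, 0.1548]
ee_rot: [-1.574, -0.009, 1.441]
wrist_force: [0.0, -0.7, -1.8]
grip_width: 0.062
```

```bash
python3 - <<'E'
from peg import *
s=read_state();print(s['tcp_pos'],s['ee_rot'],s['dq'].round(2))
im,d,p=snap('wrist');peg(im,d,p);cv2.imwrite('pics/w4.png',im[:,:,::-1])
im,d,p=snap('side');crop(im,160,280,180,360,4,'s4.png')
E
```

```text
[0.43484844 0.10444671 0.15475185] [-1.57398853 -0.00854118  1.44096658] [ 0.01 -0.    0.    0.    0.    0.01]
peg n 2835 deg 7.110643234080671 y -0.03660900705024754 0.08409769415322406 x@.05 0.4259743030508424 x@max 0.43022782775547264 z [0.12906178 0.13221416 0.13440859]
```

View pics/w4.png

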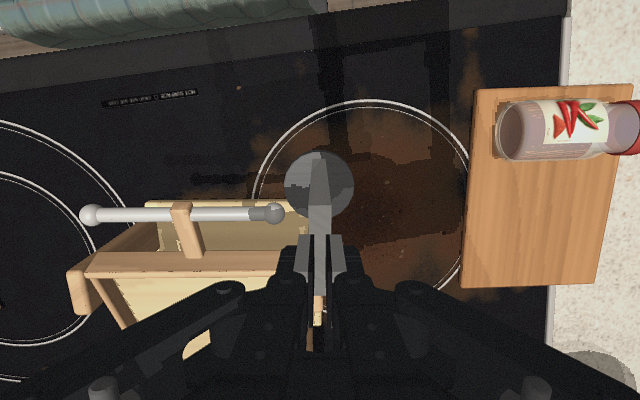

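View pics/s4.png

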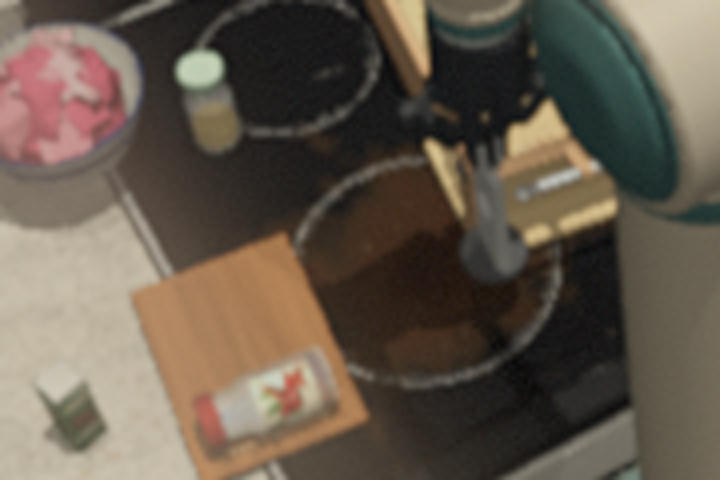

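Emit:
arm_command(commands=[0, 0, 0.008, -2.3, -18, -1, 0, 0, 0, 0, -2.3, -18, 0, 0, 0, 0, 0, -2.2, -18, 0, 0, 0, 0, 0, 0, 0, 0, 0, 0, 0, 0, 0, 0, 0, 0])

```text
time_s: 6.08
tcp_pos: [0.4292, 0.0539, 0.1535]
ee_rot: [-1.574, -0.011, 1.455]
wrist_force: [-0.4, 1.1, -0.9]
grip_width: 0.061
```

```bash
python3 - <<'E'
from peg import *
s=read_state();print(s['tcp_pos'],s['ee_rot'],s['dq'].round(2),s['wrist_force'])
im,d,p=snap('wrist');peg(im,d,p);cv2.imwrite('pics/w5.png',im[:,:,::-1])
E
```

```text
[0.42920843 0.05394557 0.15349325] [-1.57397265 -0.01133114  1.45454671] [ 0.  0. -0. -0.  0.  0.] [-0.36029199  1.06966347 -0.91356078]
peg n 2227 deg 5.879328479251925 y -0.037068316858553566 0.08348042591285218 x@.05 0.42472215838020283 x@max 0.42816981601863935 z [0.12880714 0.13213674 0.1343771 ]
```

View pics/w5.png

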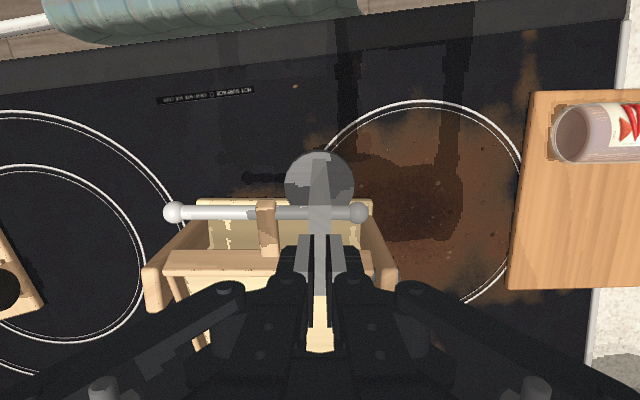

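Emit:
arm_command(commands=[0, 0, 0, 0, -3, -10, 0, 0, 0, 0, -1, 0, -8, 0, 0, 0, 0, -2, 0.2, -8, 0, 0, 0, 0, -1.5, 0.2, -7, 0, 0, 0, 0, 0, 0, 0, 0])

```text
time_s: 6.75
tcp_pos: [0.4243, 0.0524, 0.118]
ee_rot: [-1.573, -0.011, 1.457]
wrist_force: [0.6, 0.2, 0.1]
grip_width: 0.057
```

```bash
python3 - <<'E'
from peg import *
s=read_state();print(s['tcp_pos'],s['ee_rot'],s['dq'].round(2),s['wrist_force'])
im,d,p=snap('wrist');peg(im,d,p,.08,.15);cv2.imwrite('pics/w6.png',im[:,:,::-1])
E
```

```text
[0.42425127 0.05237965 0.11800267] [-1.57345657 -0.01125219  1.45682749] [-0.  0. -0. -0. -0.  0.] [0.60680735 0.18193331 0.11004342]
peg n 2645 deg 4.69967565733501 y -0.036959934506816255 0.08421190332725911 x@.05 0.4187151724579252 x@max 0.4215277079411437 z [0.10585073 0.10939496 0.14932518]
```

View pics/w6.png

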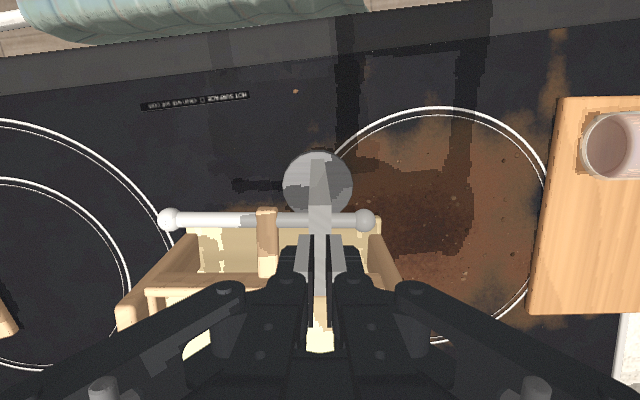

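Emit:
arm_command(commands=[0, 0, 0, 0, 0, 0, 26, 0, 0, 0, 0, 0, 0, 26, 0, 0, 0, 0, 0, 5, 26, 0, 0, 0, 0, 0, 15, 26, 0, 0, 0, 0, 0, 30, 26])

```text
time_s: 7.42
tcp_pos: [0.4234, 0.0525, 0.1688]
ee_rot: [-1.57, -0.012, 1.456]
wrist_force: [-0.0, 0.7, -1.2]
grip_width: 0.306
```

```bash
python3 - <<'E'
from peg import *
s=read_state();print(s['tcp_pos'],s['ee_rot'],s['dq'].round(2),s['wrist_force'],s['grip_width'])
im,d,p=snap('wrist');peg(im,d,p,.08,.15);cv2.imwrite('pics/w7.png',im[:,:,::-1])
E
```

```text
[0.42335297 0.0525361  0.16878169] [-1.57047351 -0.01152077  1.45631508] [-0.   -0.23 -0.44 -0.    0.64  0.01] [-0.03662079  0.67370698 -1.15616995] 0.3059934499237657
peg n 1941 deg 5.562274362821054 y -0.0371449695880084 0.08452661210891366 x@.05 0.4200418477094576 x@max 0.42340426095972833 z [0.10656677 0.10951282 0.14932845]
```

View pics/w7.png

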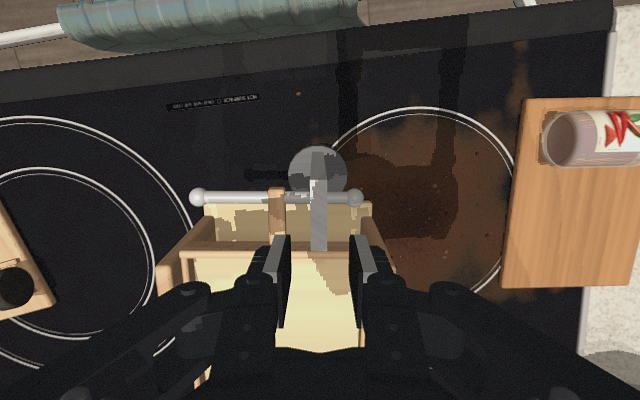

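Emit:
arm_command(commands=[0, 0, 0, 0, 0, 30, 85, 0, 0, -0.17, 0, 30, 0, 85, 0, 0, -0.17, 0, 30, 0, 85, 0, 0, -0.17, 0, 30, 0, 85, 0, 0, -0.17, 0, 30, 0, 85])

```text
time_s: 8.1
tcp_pos: [0.4291, 0.174, 0.2076]
ee_rot: [-1.587, -0.017, 0.75]
wrist_force: [1.0, -0.3, -0.5]
grip_width: 0.992
```

Emit:
arm_command(commands=[0, 0, -0.17, 0, 30, 0, 85, 0, 0, -0.17, 0, 30, -10, 85, 0, 0, -0.17, 0, 30, -10, 85, 0, 0, -0.17, 0, 25, 0, 85, 0, 0, -0.12, 0, 20, 0, 85])

```text
time_s: 8.72
tcp_pos: [0.4296, 0.315, 0.1886]
ee_rot: [-1.587, -0.021, -0.077]
wrist_force: [0.3, -0.7, 0.4]
grip_width: 0.998
```

```bash
python3 - <<'E'
from h import *
s=read_state();print(s['tcp_pos'],s['ee_rot'],s['dq'].round(2),s['qpos'].round(2))
im,d,p=snap('wrist');cv2.imwrite('pics/w8.png',im[:,:,::-1]);C=cloud(d,p).reshape(-1,3)
B=C[(C[:,0]>.37)&(C[:,0]<.47)&(C[:,1]>.24)&(C[:,1]<.39)&(C[:,2]>.028)&(C[:,2]<.08)&(d.reshape(-1)>.1)]
r=cv2.minAreaRect((B[:,:2]*1000).astype(np.float32));print(len(B),r,cv2.boxPoints(r).round(1).tolist(),np.percentile(B[:,2],95))
E
```

```text
[0.42961952 0.3149692  0.18855046] [-1.58696852 -0.02124789 -0.07661067] [ 0.29  0.16 -0.21 -0.02  0.09  1.27] [ 0.52  0.22  1.62 -0.03  1.3   0.6 ]
5916 ((420.2588195800781, 321.3602600097656), (107.71409606933594, 50.92835998535156), 84.56340789794922) [[389.79998779296875, 270.20001220703125], [440.5, 265.29998779296875], [450.70001220703125, 372.6000061035156], [400.0, 377.3999938964844]] 0.061550435339474796
```

View pics/w8.png

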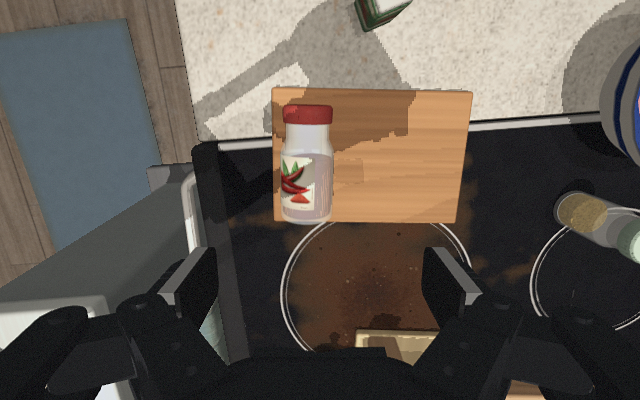

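Emit:
arm_command(commands=[0.016, 0.021, 0, -10, 0, 0, 85, 0, 0, 0, 0, 0, 0, 85, 0, 0, 0, 0, 0, 0, 85, 0, 0, 0, 0, 0, 0, 85, 0, 0, 0, 0, 0, 0, 85])

```text
time_s: 9.4
tcp_pos: [0.4192, 0.3155, 0.1889]
ee_rot: [-1.569, 0.002, -0.076]
wrist_force: [-0.6, -0.4, 0.7]
grip_width: 0.994
```

```bash
cat > jar.py <<'E'
from h import *
import sys
def jar(n,x0,x1,y0,y1,z0):
    s=read_state();print(s['tcp_pos'].round(4),s['ee_rot'].round(3),np.abs(s['dq']).max().round(2))
    im,d,p=snap(n);C=cloud(d,p).reshape(-1,3)
    B=C[(C[:,0]>x0)&(C[:,0]<x1)&(C[:,1]>y0)&(C[:,1]<y1)&(C[:,2]>z0)&(C[:,2]<.1)&(d.reshape(-1)>.1)]
    r=cv2.minAreaRect((B[:,:2]*1000).astype(np.float32));print(n,len(B),np.round(r[0],1),np.round(r[1],1),round(r[2],1),cv2.boxPoints(r).round(1).tolist(),np.percentile(B[:,2],95).round(4))
    return im,d,p
E
python3 - <<'E'
from jar import *
jar('wrist',.37,.47,.24,.39,.028)
E
```

```text
[0.4192 0.3155 0.1889] [-1.569  0.002 -0.076] 0.01
wrist 5870 [420.6 321.5] [107.2  50.6] 84.5 [[390.29998779296875, 270.6000061035156], [440.6000061035156, 265.79998779296875], [450.8999938964844, 372.5], [400.5, 377.29998779296875]] 0.0615
```

Emit:
arm_command(commands=[0, 0, -0.014, 1, 0.5, -55, 85, 0, 0, 0, 0, 0, -55, 85, 0, 0, 0, 0, 0, -45, 85, 0, 0, 0, 0, 0, -13, 85, 0, 0, 0, 0, 0, 0, 40])

```text
time_s: 10.07
tcp_pos: [0.4232, 0.3173, 0.0197]
ee_rot: [-1.564, -0.006, -0.091]
wrist_force: [-0.1, 0.0, 0.9]
grip_width: 0.811
```

Emit:
arm_command(commands=[0, 0, 0, 0, 0, 0, 20, 0, 0, 0, 0, 0, 0, 20, 0, 0, 0, 0, 0, 0, 20, 0, 0, 0, 0, 0, 20, 20, 0, 0, 0, 0, 0, 40, 20])

```text
time_s: 10.7
tcp_pos: [0.4214, 0.3199, 0.0905]
ee_rot: [-1.558, -0.005, -0.093]
wrist_force: [1.2, 0.1, 0.8]
grip_width: 0.234
```

```bash
python3 - <<'E'
from h import *
s=read_state();print(s['tcp_pos'].round(4),s['ee_rot'].round(3),np.abs(s['dq']).max().round(2),s['grip_width'],s['wrist_force'])
im,d,p=snap('wrist');cv2.imwrite('pics/w9.png',im[:,:,::-1])
E
```

```text
[0.4214 0.3199 0.0905] [-1.558 -0.005 -0.093] 0.8 0.23416726638446458 [1.19486719 0.14767025 0.83701044]
```

View pics/w9.png

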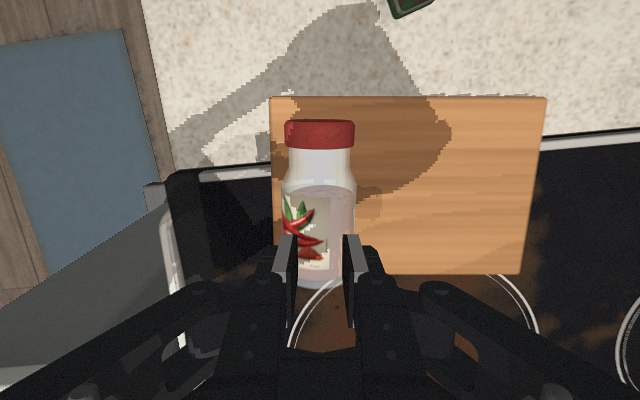

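```bash
python3 - <<'E'
from jar import *
im,d,p=jar('wrist',.37,.47,.24,.39,.028)
jar('top',.37,.47,.24,.39,.022)
C=cloud(d,p)
print([C[r,c].round(3).tolist() for r,c in ((135,320),(170,320),(200,340))])
E
```

```text
[0.4253 0.3223 0.0966] [-1.552 -0.014 -0.093] 0.15
wrist 9740 [420.4 321.6] [107.2  50.9] 84.2 [[389.6000061035156, 270.79998779296875], [440.29998779296875, 265.70001220703125], [451.1000061035156, 372.3999938964844], [400.5, 377.5]] 0.0616
[0.4256 0.3224 0.095 ] [-1.551 -0.015 -0.093] 0.06
top 321 [417.1 299.5] [70.2 50.6] 84.4 [[388.5, 267.0], [438.79998779296875, 262.1000061035156], [445.70001220703125, 332.0], [395.3999938964844, 336.8999938964844]] 0.0636
[[0.43, 0.369, 0.057], [0.428, 0.347, 0.055], [0.439, 0.325, 0.053]]
```

Emit:
arm_command(commands=[-0.02, 0.015, 0, -5, -6, 0, 85, 0, 0, 0, 0, 0, 0, 85, 0, 0, 0, 0, 0, 0, 85, 0, 0, 0, 0, 0, 0, 85, 0, 0, 0, 0, 0, -15, 85], newtons=80)

```text
time_s: 11.48
tcp_pos: [0.4182, 0.3147, 0.0762]
ee_rot: [-1.577, 0.003, -0.093]
wrist_force: [-0.1, -0.2, -0.7]
grip_width: 0.995
```

Emit:
arm_command(commands=[0.006, 0, 0, 1, 1, -30, 85, 0, 0, 0, 0.5, 0.5, -25, 85, 0, 0, 0, 0, 0, -6, 85, 0, 0, 0, 0, 0, 0, 45, 0, 0, 0, 0, 0, 0, 45])

```text
time_s: 12.1
tcp_pos: [0.418, 0.3152, 0.0102]
ee_rot: [-1.574, 0.008, -0.093]
wrist_force: [0.3, -0.0, 0.7]
grip_width: 0.601
```

```bash
python3 - <<'E'
from h import *
s=read_state();print(s['tcp_pos'].round(4),s['ee_rot'].round(3),np.abs(s['dq']).max().round(2),s['grip_width'],s['wrist_force'])
im,d,p=snap('wrist');cv2.imwrite('pics/w10.png',im[:,:,::-1])
E
```

```text
[0.418  0.3152 0.0102] [-1.574  0.008 -0.093] 0.0 0.6010853368666064 [ 0.25645824 -0.00399288  0.70223809]
```

View pics/w10.png

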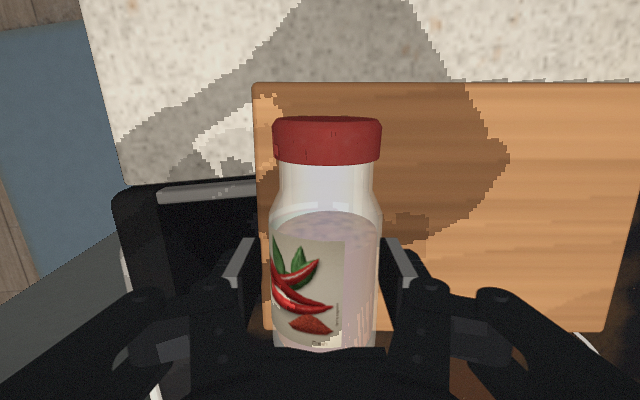

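Emit:
arm_command(commands=[0, 0, 0, 0, 0, 0, 35, 0, 0, 0, 0, 0, 0, 35, 0, 0, 0, 0, 0, 0, 35, 0, 0, 0, 0, 0, 10, 35, 0, 0, 0, 0, 0, 15, 35])

```text
time_s: 12.78
tcp_pos: [0.4186, 0.3151, 0.0369]
ee_rot: [-1.574, 0.006, -0.092]
wrist_force: [-0.3, -0.3, -1.9]
grip_width: 0.483
```

```bash
python3 - <<'E'
from jar import *
s=read_state();print(s['grip_width'],s['wrist_force'])
im,d,p=jar('wrist',.37,.47,.24,.39,.028);cv2.imwrite('pics/w11.png',im[:,:,::-1])
s=read_state();print(s['grip_width'],s['wrist_force'])
E
```

```text
0.4828528366560676 [-0.27798543 -0.26140381 -1.91348241]
[0.4186 0.3151 0.0369] [-1.574  0.006 -0.092] 0.3
wrist 26309 [419.  322.6] [105.6  69. ] 84.7 [[379.79998779296875, 273.20001220703125], [448.5, 266.79998779296875], [458.20001220703125, 372.0], [389.5, 378.29998779296875]] 0.0895
0.4887635462789992 [-0.00121057  0.21352785 -0.48036287]
```

View pics/w11.png

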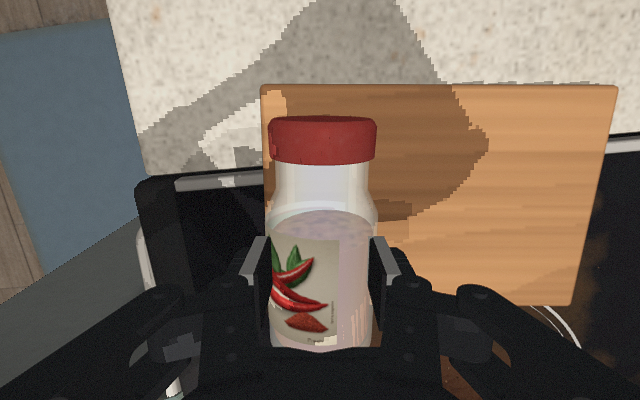

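Emit:
arm_command(commands=[0, 0, 0, 0, 0, 40, 30, 0, 0, 0, 5, -10, 55, 30, 0, 0, -0.01, 20, -45, 30, 30, 0, 0, -0.01, 20, -45, 20, 30, 0, 0, -0.01, 20, -45, 0, 30])

```text
time_s: 13.45
tcp_pos: [0.4875, 0.1708, 0.1931]
ee_rot: [-1.567, -0.007, -0.116]
wrist_force: [0.0, 0.2, -0.3]
grip_width: 0.348
```

```bash
python3 - <<'E'
from jar import *
s=read_state();print(s['tcp_pos'],s['ee_rot'],s['grip_width'],s['wrist_force'])
im,d,p=snap('wrist');cv2.imwrite('pics/w12.png',im[:,:,::-1])
s=read_state();print(s['tcp_pos'],s['grip_width'],s['wrist_force'])
E
```

```text
[0.48750836 0.17075565 0.19306824] [-1.56680775 -0.0070132  -0.11602947] 0.3479489003925455 [ 0.02466588  0.16239692 -0.27959184]
[0.48992913 0.16459295 0.19237039] 0.35061080187466165 [ 2.30088465 -4.01364049  0.55979388]
```

View pics/w12.png

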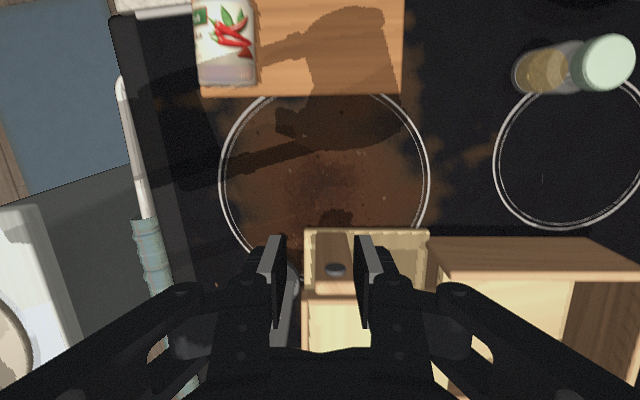

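```bash
python3 - <<'E'
from jar import *
im,d,p=snap('wrist');C=cloud(d,p);s=read_state();print(s['tcp_pos'],s['ee_rot'],s['grip_width'],s['wrist_force'])
R=Ro.from_euler('xyz',s['ee_rot']).as_matrix()
L=(C-s['tcp_pos'])@R
for r in (236,240,250,260,270,280,300,320):
    print(r,[(c,(L[r,c]*1000).round(0).tolist()) for c in (262,270,276,282,284,358,362,370,378)])
E
```

```text
[0.48801543 0.16765735 0.19153687] [-1.57024498 -0.00539159 -0.12139218] 0.35290265757645156 [-0.32660693 -0.85581479 -0.56017923]
236 [(262, [-63.0, 194.0, -88.0]), (270, [-19.0, -39.0, 9.0]), (276, [-17.0, -37.0, 9.0]), (282, [-14.0, -38.0, 9.0]), (284, [-14.0, -36.0, 8.0]), (358, [18.0, -38.0, 9.0]), (362, [20.0, -38.0, 9.0]), (370, [23.0, -37.0, 9.0]), (378, [67.0, 180.0, -82.0])]
240 [(262, [-64.0, 193.0, -92.0]), (270, [-19.0, -41.0, 9.0]), (276, [-16.0, -42.0, 9.0]), (282, [-14.0, -42.0, 9.0]), (284, [-13.0, -38.0, 7.0]), (358, [17.0, -44.0, 10.0]), (362, [19.0, -42.0, 9.0]), (370, [23.0, -41.0, 9.0]), (378, [67.0, 179.0, -86.0])]
250 [(262, [-22.0, -43.0, 5.0]), (270, [-18.0, -50.0, 8.0]), (276, [-15.0, -52.0, 9.0]), (282, [-13.0, -47.0, 7.0]), (284, [-13.0, -40.0, 4.0]), (358, [17.0, -50.0, 8.0]), (362, [18.0, -51.0, 9.0]), (370, [21.0, -52.0, 9.0]), (378, [26.0, -41.0, 4.0])]
260 [(262, [-19.0, -60.0, 9.0]), (270, [-16.0, -60.0, 9.0]), (276, [-14.0, -60.0, 9.0]), (282, [-13.0, -48.0, 3.0]), (284, [-13.0, -42.0, -0.0]), (358, [17.0, -50.0, 4.0]), (362, [17.0, -60.0, 9.0]), (
[... 398 characters left out ...]
(282, [-13.0, -50.0, -5.0]), (284, [-13.0, -44.0, -8.0]), (358, [17.0, -53.0, -3.0]), (362, [16.0, -65.0, 4.0]), (370, [18.0, -70.0, 7.0]), (378, [20.0, -75.0, 10.0])]
300 [(262, [-15.0, -88.0, 10.0]), (270, [-15.0, -73.0, 1.0]), (276, [-13.0, -70.0, -1.0]), (282, [-13.0, -52.0, -13.0]), (284, [-31.0, 109.0, -117.0]), (358, [17.0, -55.0, -11.0]), (362, [17.0, -66.0, -3.0]), (370, [18.0, -74.0, 2.0]), (378, [18.0, -87.0, 10.0])]
320 [(262, [-12.0, -103.0, 15.0]), (270, [-15.0, -75.0, -6.0]), (276, [-14.0, -69.0, -10.0]), (282, [-30.0, 80.0, -117.0]), (284, [-30.0, 93.0, -126.0]), (358, [36.0, 84.0, -120.0]), (362, [17.0, -69.0, -10.0]), (370, [18.0, -76.0, -5.0]), (378, [15.0, -103.0, 15.0])]
```

```bash
python3 - <<'E'
from jar import *
p=camera_params('wrist');s=read_state()
R=Ro.from_euler('xyz',s['ee_rot']).as_matrix()
for y in (0,-10,-20,-30,-37,-50): print(y,proj(s['tcp_pos']+R@np.array([-.016,y/1e3,.009]),p),proj(s['tcp_pos']+R@np.array([-.016,y/1e3,-.009]),p))
print((p['eye']-s['tcp_pos'])@R)
im,d,q=snap('side');crop(im,100,280,200,380,4,'s12.png')
print(proj(s['tcp_pos'],q))
E
```

```text
0 (np.float64(290.3142178679787), np.float64(213.78986992346387)) (np.float64(291.05048295760514), np.float64(245.19590848624915))
-10 (np.float64(288.65934081024625), np.float64(220.23207556855397)) (np.float64(289.4802673912904), np.float64(253.16812341119447))
-20 (np.float64(286.80899143257056), np.float64(227.43522770034195)) (np.float64(287.7298783141582), np.float64(262.0551056985536))
-30 (np.float64(284.726362441611), np.float64(235.54261197973506)) (np.float64(285.76641741314177), np.float64(272.0238849129691))
-37 (np.float64(283.1058176757531), np.float64(241.8511667995327)) (np.float64(284.2434561407307), np.float64(279.756182851223))
-50 (np.float64(279.66419828059026), np.float64(255.24891123750996)) (np.float64(281.0230898996244), np.float64(296.1064549806687))
[-0.0003298  -0.17299254  0.06796196]
(np.float64(274.3649169316367), np.float64(195.55872348821302))
```

View pics/s12.png

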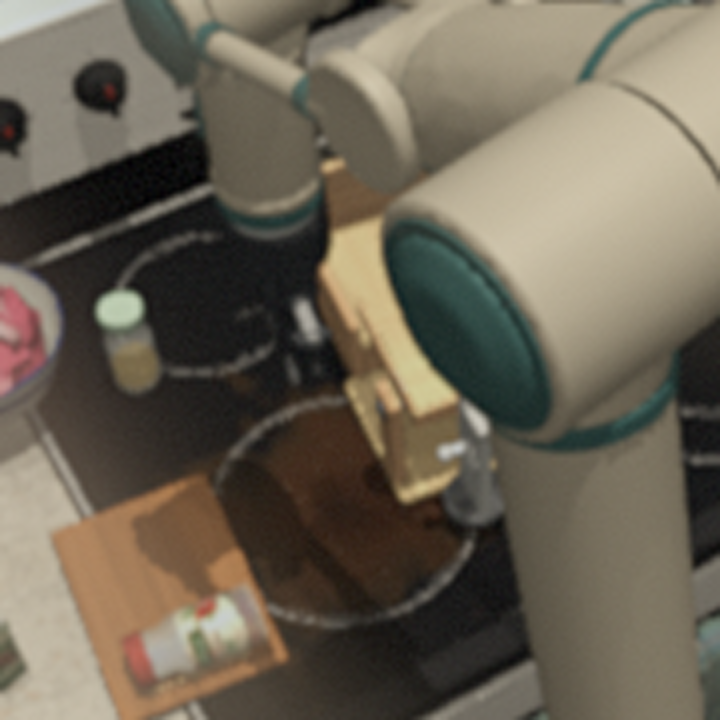

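```bash
python3 - <<'E'
from jar import *
s=read_state();R=Ro.from_euler('xyz',s['ee_rot']).as_matrix()
for n in('side','top'):
    im,d,q=snap(n);C=cloud(d,q);L=((C-s['tcp_pos'])@R).reshape(-1,3)*1000
    k=(abs(L[:,0])<45)&(abs(L[:,2])<30)&(L[:,1]>-70)&(L[:,1]<60)
    B=L[k];B=B[np.argsort(-B[:,1])];print(n,len(B));print(B[:25].round(0).tolist())
E
```

```text
side 43
[[16.0, -30.0, 4.0], [-22.0, -31.0, 5.0], [-21.0, -32.0, 8.0], [-22.0, -32.0, -11.0], [-16.0, -35.0, 8.0], [-27.0, -36.0, -6.0], [12.0, -36.0, 8.0], [-22.0, -37.0, -12.0], [-27.0, -37.0, 3.0], [-21.0, -37.0, 10.0], [-23.0, -38.0, 8.0], [13.0, -40.0, 7.0], [14.0, -40.0, 10.0], [-30.0, -41.0, -3.0], [-22.0, -42.0, 7.0], [-26.0, -42.0, -1.0], [-27.0, -42.0, 6.0], [14.0, -43.0, 6.0], [-23.0, -43.0, -12.0], [-26.0, -44.0, 2.0], [9.0, -44.0, 5.0], [-30.0, -44.0, 0.0], [-30.0, -45.0, 3.0], [-21.0, -45.0, 6.0], [-30.0, -46.0, -3.0]]
top 2
[[-29.0, -46.0, -7.0], [-31.0, -62.0, -7.0]]
```

Emit:
arm_command(commands=[0, 0, 0.008, -23, 45, -20, 85, 0, 0, 0.008, -23, 50, -25, 85, 0, 0, 0.01, -21, 50, -25, 85, 0, 0, 0, 0, 0, 0, 85, 0, 0, 0, 0, 0, 0, 85])

```text
time_s: 14.32
tcp_pos: [0.4124, 0.3259, 0.1183]
ee_rot: [-1.566, -0.001, -0.083]
wrist_force: [0.8, -0.6, 0.1]
grip_width: 0.996
```

```bash
python3 - <<'E'
from jar import *
im,d,p=jar('wrist',.37,.47,.24,.39,.028);cv2.imwrite('pics/w13.png',im[:,:,::-1])
s=read_state();R=Ro.from_euler('xyz',s['ee_rot']).as_matrix()
L=((cloud(d,p)-s['tcp_pos'])@R).reshape(-1,3)*1000
k=(abs(L[:,2]-6)<6)&(L[:,1]>-75)&(L[:,1]<-10)&(abs(L[:,0])<60);B=L[k];B=B[np.argsort(-B[:,1])][:12];print(B.round(0).tolist(),s['grip_width'])
E
```

```text
[0.4124 0.3259 0.1183] [-1.566e+00 -1.000e-03 -8.300e-02] 0.04
wrist 8971 [419.6 315.1] [107.5  52.1] 82.6 [[386.79998779296875, 265.1000061035156], [438.5, 258.3999938964844], [452.29998779296875, 365.0], [400.70001220703125, 371.70001220703125]] 0.0606
[[-43.0, -43.0, 4.0], [42.0, -43.0, 8.0], [-43.0, -43.0, 6.0], [-43.0, -43.0, 6.0], [-43.0, -43.0, 5.0], [42.0, -44.0, 6.0], [42.0, -44.0, 4.0], [42.0, -44.0, 3.0], [42.0, -44.0, 4.0], [-43.0, -44.0, 0.0], [-43.0, -44.0, 7.0], [-43.0, -44.0, 9.0]] 0.9966191694106649
```

View pics/w13.png

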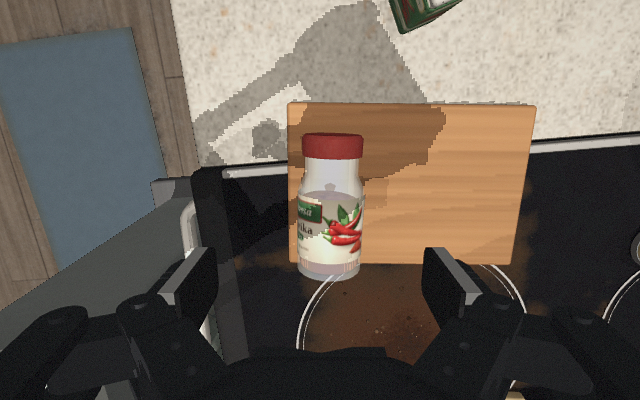

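Emit:
arm_command(commands=[-0.005, 0, -0.046, 6.5, -15, -20, 85, 0, 0, 0, 0, 0, -45, 85, 0, 0, 0, 0, 0, -45, 85, 0, 0, 0, 0, 0, -20, 85, 0, 0, 0, 0, 0, 0, 85])

```text
time_s: 15.0
tcp_pos: [0.4251, 0.308, -0.0102]
ee_rot: [-1.565, -0.011, -0.139]
wrist_force: [0.8, 0.1, -0.2]
grip_width: 0.998
```

```bash
python3 - <<'E'
from jar import *
im,d,p=jar('wrist',.37,.47,.24,.39,.028);cv2.imwrite('pics/w14.png',im[:,:,::-1])
E
```

```text
[ 0.4251  0.308  -0.0102] [-1.565 -0.011 -0.139] 0.02
wrist 33138 [419.4 320.1] [ 87.2 102.3] 25.6 [[358.0, 347.3999938964844], [402.20001220703125, 255.1999969482422], [480.79998779296875, 292.79998779296875], [436.6000061035156, 385.1000061035156]] 0.0627
```

View pics/w14.png

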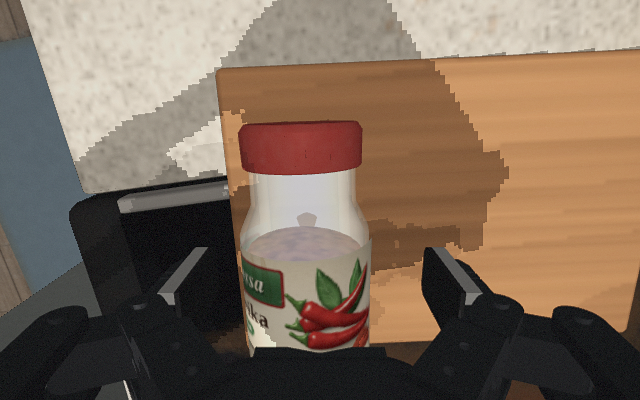

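Emit:
arm_command(commands=[-0.005, 0.01, 0.01, -5.5, 1, -7, 85, 0, 0, 0, 0, 0, 0, 60, 0, 0, 0, 0, 0, 0, 40, 0, 0, 0, 0, 0, 0, 40, 0, 0, 0, 0, 0, 0, 40])

```text
time_s: 15.68
tcp_pos: [0.4197, 0.3107, -0.0129]
ee_rot: [-1.567, -0.002, -0.13]
wrist_force: [0.4, 0.7, -2.4]
grip_width: 0.568
```

Emit:
arm_command(commands=[0, 0, 0, 0, 0, 0, 40, 0, 0, 0, 0, 0, 15, 40, 0, 0, 0, 0, 0, 25, 40, 0, 0, 0, 0, 0, 0, 40, 0, 0, 0, 0, 0, 0, 40])

```text
time_s: 16.3
tcp_pos: [0.4205, 0.3105, 0.0289]
ee_rot: [-1.567, -0.004, -0.13]
wrist_force: [0.4, 0.2, -2.8]
grip_width: 0.564
```

```bash
python3 - <<'E'
from jar import *
im,d,p=jar('wrist',.37,.47,.24,.39,.028);cv2.imwrite('pics/w15.png',im[:,:,::-1])
np.save('pics/w15.npy',d)
s=read_state();R=Ro.from_euler('xyz',s['ee_rot']).as_matrix();C=cloud(d,p)
L=(C-s['tcp_pos'])@R*1000
for r in (125,140,155,170,200,230): print(r,L[r,305].round(0))
E
```

```text
[0.4205 0.3105 0.0289] [-1.567 -0.004 -0.13 ] 0.01
wrist 25387 [421.6 325.7] [86.1 76.1] 83.5 [[379.0, 287.20001220703125], [454.6000061035156, 278.70001220703125], [464.29998779296875, 364.20001220703125], [388.6000061035156, 372.70001220703125]] 0.0994
125 [-9. 18. 54.]
140 [ -5. -68.  56.]
155 [ -5. -68.  51.]
170 [ -5. -69.  46.]
200 [ -5. -66.  36.]
230 [ -5. -66.  26.]
```

View pics/w15.png

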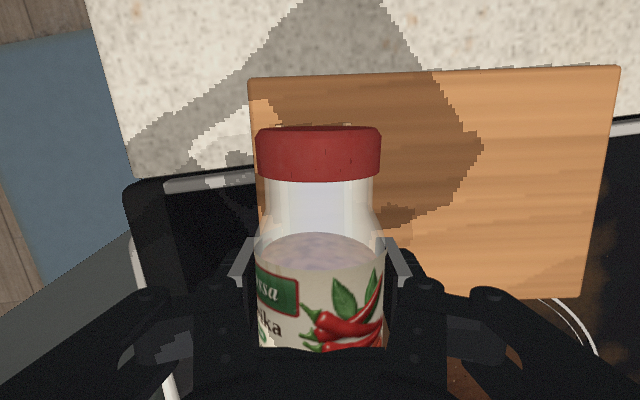

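Emit:
arm_command(commands=[0, 0, 0, 0, 0, 50, 40, 0, 0, 0, 12, -30, 50, 40, 0, 0, 0, 18, -55, 10, 40, 0, 0, 0, 19, -55, 0, 40, 0, 0, 0, 19, -55, 0, 40])

```text
time_s: 16.98
tcp_pos: [0.4878, 0.1128, 0.1382]
ee_rot: [-1.57, -0.001, -0.121]
wrist_force: [0.8, 0.4, -2.4]
grip_width: 0.567
```

Emit:
arm_command(commands=[0, 0, 0, 14, -45, 0, 40, 0, 0, 0, 12, -40, 0, 40, 0, 0, 0, 5, -18, 0, 40, 0, 0, 0, 0, 0, 0, 40, 0, 0, 0, 0, 0, 0, 40])

```text
time_s: 17.6
tcp_pos: [0.5183, 0.0028, 0.134]
ee_rot: [-1.57, 0.006, -0.128]
wrist_force: [0.1, -0.6, -2.0]
grip_width: 0.565
```

```bash
python3 - <<'E'
from jar import *
s=read_state();print(s['tcp_pos'],s['ee_rot'],s['grip_width'],s['wrist_force'])
im,d,p=snap('wrist');cv2.imwrite('pics/w16.png',im[:,:,::-1])
im,d,p=snap('top');crop(im,90,250,250,400,4,'t16.png')
E
```

```text
[0.51829256 0.00278773 0.13396588] [-1.57026532  0.00577892 -0.12842218] 0.5649738572260403 [ 0.06518279 -0.58531852 -1.96128056]
```

View pics/w16.png

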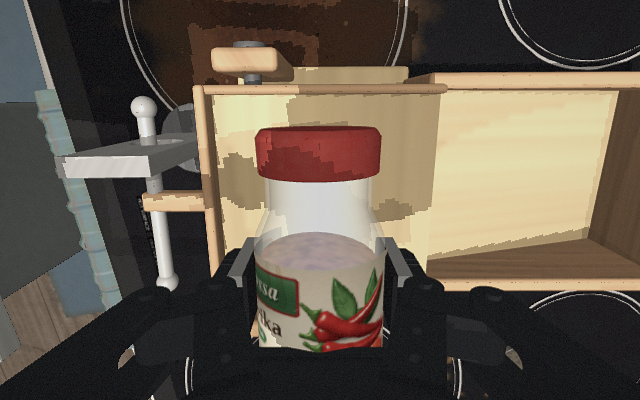

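View pics/t16.png

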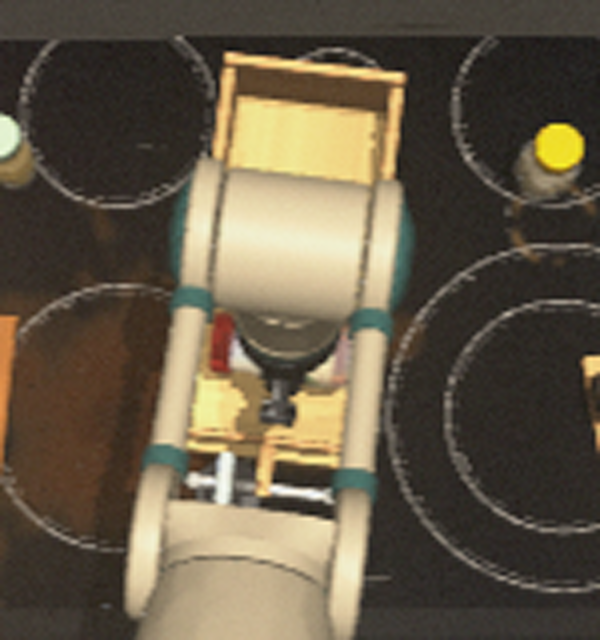

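```bash
python3 - <<'E'
from jar import *
im,d,p=snap('wrist')
s=read_state();R=Ro.from_euler('xyz',s['ee_rot']).as_matrix();C=cloud(d,p);S=np.array([.4797,.015,0]);a=-.122
ux=np.array([np.cos(a),np.sin(a),0]);uy=np.array([-np.sin(a),np.cos(a),0])
print('tcp stand',(s['tcp_pos']-S)@ux,(s['tcp_pos']-S)@uy)
for c,rs in ((400,(78,82,86,90,95,105)),(240,(86,90,95)),(318,(140,160))):
  for r in rs:
    q=C[r,c];print(c,r,((q-S)@ux).round(4),((q-S)@uy).round(4),q[2].round(4))
B=C[120:180,255:385].reshape(-1,3);B=B[B[:,2]>.165];y=(B-S)@uy;print('lid y',y.min(),np.percentile(y,98),y.max(),'x',np.percentile((B-S)@ux,[2,98]))
E
```

```text
tcp stand 0.03999619065787473 -0.007036295333097006
400 78 0.1044 0.0764 0.0117
400 82 0.1045 0.0733 0.0119
400 86 0.0812 0.0668 0.1203
400 90 0.081 0.0647 0.1218
400 95 0.0842 0.0624 0.108
400 105 0.0845 0.057 0.108
240 86 -0.0015 0.0672 0.1212
240 90 -0.0016 0.0652 0.1212
240 95 -0.0046 0.0628 0.1088
318 140 0.0396 0.0486 0.2018
318 160 0.0395 0.0425 0.2022
lid y 0.03252311237320595 0.05108090836817575 0.060801012963229574 x [0.01898026 0.05953426]
```

Emit:
arm_command(commands=[0, 0, 0, 3.5, 3.5, -18, 40, 0, 0, 0, 0, 0, -20, 40, 0, 0, 0, 0, 0, -4, 40, 0, 0, 0, 0, 0, 0, 40, 0, 0, 0, 0, 0, 0, 40])

```text
time_s: 18.38
tcp_pos: [0.5228, 0.0104, 0.0935]
ee_rot: [-1.57, 0.001, -0.121]
wrist_force: [0.1, 0.3, -2.1]
grip_width: 0.568
```

```bash
python3 - <<'E'
from jar import *
s=read_state();print(s['tcp_pos'],s['ee_rot'],s['grip_width'],s['wrist_force'])
im,d,p=snap('wrist');cv2.imwrite('pics/w17.png',im[:,:,::-1])
S=np.array([.4797,.015,0]);a=-.122
ux=np.array([np.cos(a),np.sin(a),0]);uy=np.array([-np.sin(a),np.cos(a),0])
print('tcp stand',(s['tcp_pos']-S)@ux,(s['tcp_pos']-S)@uy)
E
```

```text
[0.52279849 0.01041859 0.09352743] [-1.56981650e+00  8.41514686e-04 -1.21499899e-01] 0.5675114130055627 [ 0.12033174  0.28516286 -2.14131649]
tcp stand 0.04333569275493941 0.0006976195057254229
```

View pics/w17.png

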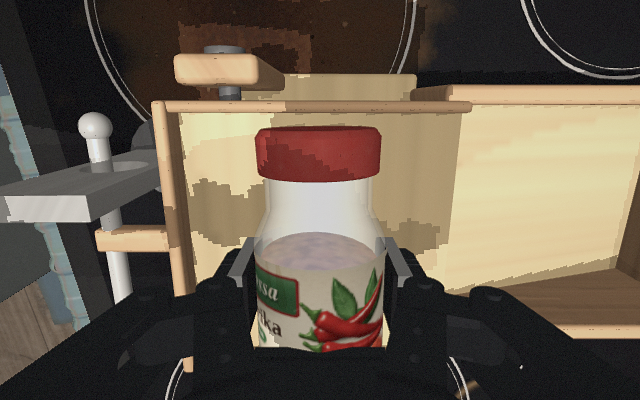

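Emit:
arm_command(commands=[0, 0, 0, -0.5, -4, -5, 40, 0, 0, 0, 0, 0, 0, 40, 0, 0, 0, 0, 0, 0, 85, 0, 0, 0, 0, 0, 0, 85, 0, 0, 0, 0, 0, 40, 85])

```text
time_s: 19.05
tcp_pos: [0.5215, 0.0058, 0.1281]
ee_rot: [-1.57, 0.003, -0.122]
wrist_force: [0.2, 0.4, -0.2]
grip_width: 0.997
```

```bash
python3 - <<'E'
from jar import *
s=read_state();print(s['tcp_pos'],s['ee_rot'],s['grip_width'],s['wrist_force'])
im,d,p=snap('wrist');cv2.imwrite('pics/w18.png',im[:,:,::-1])
E
```

```text
[0.52151108 0.00581016 0.1280687 ] [-1.56982647  0.00344738 -0.12231697] 0.9970918789685635 [ 0.20918332  0.40601104 -0.18565111]
```

View pics/w18.png

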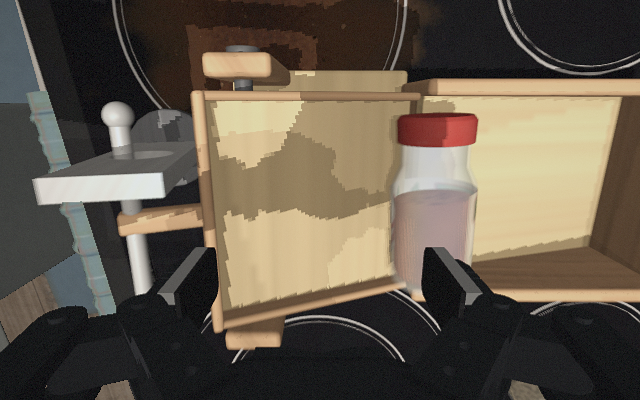

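Emit:
arm_command(commands=[0, 0, 0, 0, 0, 30, 85, 0, 0, 0.05, -2, -50, 0, 85, 0, 0, 0.05, -2, -55, 0, 85, 0, 0, 0.05, -3, -55, 0, 85, 0, 0, 0.05, -3, -55, 0, 85])

```text
time_s: 19.73
tcp_pos: [0.5204, -0.2121, 0.171]
ee_rot: [-1.572, -0.023, 0.093]
wrist_force: [0.1, 0.8, -1.1]
grip_width: 0.994
```

Emit:
arm_command(commands=[0, 0, 0.06, -2, -50, -10, 85, 0, 0, 0, -1, -35, -10, 85, 0, 0, 0, 0, 0, 0, 85, 0, 0, 0, 0, 0, 0, 85, 0, 0, 0, 0, 0, 0, 85])

```text
time_s: 20.35
tcp_pos: [0.5181, -0.3039, 0.1524]
ee_rot: [-1.576, -0.028, 0.151]
wrist_force: [-0.2, 0.6, -1.3]
grip_width: 0.996
```

```bash
python3 - <<'E'
from jar import *
im,d,p=jar('wrist',.47,.55,-.38,-.24,.028);cv2.imwrite('pics/w19.png',im[:,:,::-1])
im,d,p=snap('top');crop(im,90,250,250,400,4,'t19.png')
E
```

```text
[ 0.5181 -0.3039  0.1524] [-1.576 -0.028  0.151] 0.01
wrist 5919 [ 507.8 -306.6] [ 45.1 101.7] 9.1 [[477.5, -260.0], [493.6000061035156, -360.3999938964844], [538.0999755859375, -353.29998779296875], [522.0, -252.89999389648438]] 0.0556
```

View pics/w19.png

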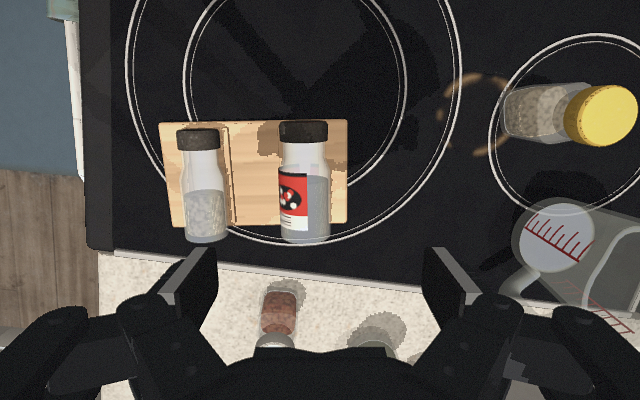

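View pics/t19.png

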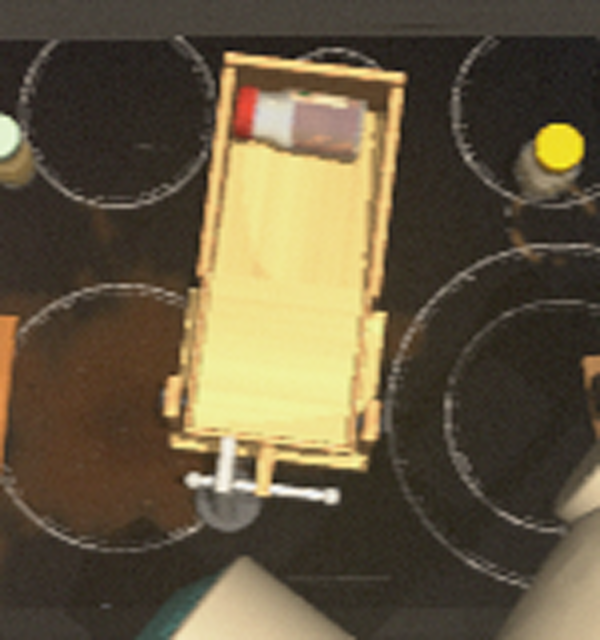

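Emit:
arm_command(commands=[0.005, 0.027, 0.005, -9, -3, -40, 76, 0, 0, 0, -1, 0, -45, 76, 0, 0, 0, 0, 0, -35, 76, 0, 0, 0, 0, 0, 0, 76, 0, 0, 0, 0, 0, 0, 76])

```text
time_s: 21.08
tcp_pos: [0.5116, -0.3044, 0.0344]
ee_rot: [-1.573, -0.008, 0.162]
wrist_force: [0.4, -0.5, 0.6]
grip_width: 0.891
```

```bash
python3 - <<'E'
from jar import *
im,d,p=jar('wrist',.47,.55,-.38,-.24,.028);cv2.imwrite('pics/w20.png',im[:,:,::-1])
E
```

```text
[ 0.5116 -0.3044  0.0344] [-1.573 -0.008  0.162] 0.01
wrist 17770 [ 512.1 -305.9] [ 81.1 101.6] 9.1 [[464.0, -262.20001220703125], [480.0, -362.5], [560.0999755859375, -349.70001220703125], [544.0999755859375, -249.39999389648438]] 0.0926
```

View pics/w20.png

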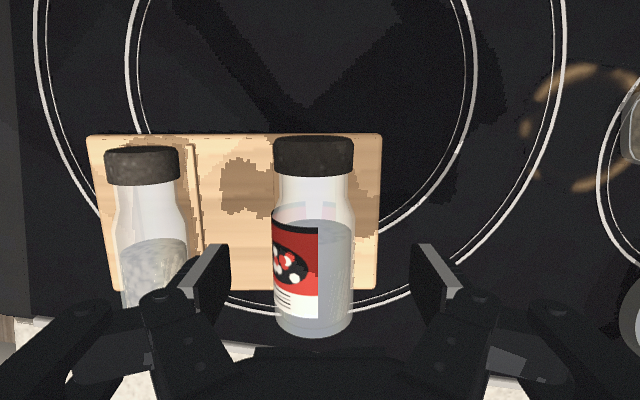

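Emit:
arm_command(commands=[0, 0.005, 0, -3, -2, -25, 76, 0, 0, 0, 0, 0, -23, 76, 0, 0, 0, 0, 0, -3, 50, 0, 0, 0, 0, 0, 0, 35, 0, 0, 0, 0, 0, 0, 35])

```text
time_s: 21.75
tcp_pos: [0.5102, -0.3101, -0.0079]
ee_rot: [-1.583, -0.007, 0.165]
wrist_force: [-0.1, 0.0, -1.9]
grip_width: 0.49
```

Emit:
arm_command(commands=[0, 0, 0, 0, 0, 0, 35, 0, 0, 0, 0, 0, 0, 35, 0, 0, 0, 0, 0, 20, 35, 0, 0, 0, 0, 0, 25, 35, 0, 0, 0, 0, 0, 0, 35])

```text
time_s: 22.38
tcp_pos: [0.5121, -0.3102, 0.0391]
ee_rot: [-1.584, -0.01, 0.165]
wrist_force: [-0.3, 0.8, -1.8]
grip_width: 0.496
```

```bash
python3 - <<'E'
from jar import *
im,d,p=jar('wrist',.47,.55,-.38,-.24,.028);cv2.imwrite('pics/w21.png',im[:,:,::-1])
s=read_state();R=Ro.from_euler('xyz',s['ee_rot']).as_matrix();L=(cloud(d,p)-s['tcp_pos'])@R*1000
print(s['grip_width'],s['wrist_force'])
for r in range(126,170,4): print(r,L[r,318].round(0))
E
```

```text
[ 0.5121 -0.3102  0.0391] [-1.584 -0.01   0.165] 0.04
wrist 16344 [ 509.3 -299.6] [69.8 87.7] 11.1 [[466.6000061035156, -263.29998779296875], [483.5, -349.29998779296875], [552.0, -335.8999938964844], [535.0999755859375, -249.89999389648438]] 0.0997
0.4917141316839843 [-0.42132378 -0.04466405 -2.38135179]
126 [-0. 27. 52.]
130 [-0. 26. 50.]
134 [-0. 28. 47.]
138 [ -0. -38.  52.]
142 [ -0. -52.  52.]
146 [ -0. -62.  52.]
150 [ -0. -62.  51.]
154 [  0. -64.  50.]
158 [ -0. -63.  48.]
162 [ -0. -63.  47.]
166 [ -0. -63.  46.]
```

View pics/w21.png

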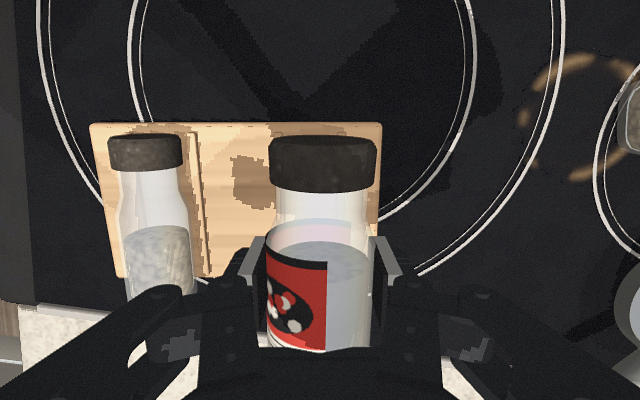

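Emit:
arm_command(commands=[0.01, 0, 0, 0, 0, 50, 35, 0, 0, 0, 0, 20, 50, 35, 0, 0, -0.07, 2, 50, 10, 35, 0, 0, -0.07, 2, 55, 0, 35, 0, 0, -0.07, 2, 55, 0, 35])

```text
time_s: 23.05
tcp_pos: [0.5151, -0.1269, 0.1434]
ee_rot: [-1.565, -0.004, -0.059]
wrist_force: [1.1, 0.9, -2.8]
grip_width: 0.494
```

Emit:
arm_command(commands=[0, 0, -0.07, 2, 50, 0, 35, 0, 0, 0, 2, 50, 0, 35, 0, 0, 0, 0, 25, 0, 35, 0, 0, 0, 0, 0, 0, 35, 0, 0, 0, 0, 0, 0, 35])

```text
time_s: 23.68
tcp_pos: [0.5148, 0.0063, 0.137]
ee_rot: [-1.564, 0.006, -0.127]
wrist_force: [0.1, -0.5, -2.2]
grip_width: 0.494
```

```bash
cat > chk.py <<'E'
from jar import *
def chk(name):
    s=read_state();S=np.array([.4797,.015,0]);a=-.122
    ux=np.array([np.cos(a),np.sin(a),0]);uy=np.array([-np.sin(a),np.cos(a),0])
    print(s['tcp_pos'].round(4),s['ee_rot'].round(3),s['grip_width'].round(3),s['wrist_force'].round(1),'tcp stand mm',((s['tcp_pos']-S)@ux*1000).round(1),((s['tcp_pos']-S)@uy*1000).round(1))
    im,d,p=snap('wrist');cv2.imwrite('pics/'+name,im[:,:,::-1]);C=cloud(d,p)
    B=C[120:200,255:385].reshape(-1,3);B=B[B[:,2]>.155];y=(B-S)@uy;print('lid y',np.percentile(y,[98,100]).round(4),'x',np.percentile((B-S)@ux,[2,98]).round(4))
    return im,d,p
E
python3 -c "
from chk import *
chk('w22.png')"
```

```text
Traceback (most recent call last):
  File "chk.py", line 5, in chk
    print(s['tcp_pos'].round(4),s['ee_rot'].round(3),s['grip_width'].round(3),s['wrist_force'].round(1),'tcp stand mm',((s['tcp_pos']-S)@ux*1000).round(1),((s['tcp_pos']-S)@uy*1000).round(1))
                                                     ^^^^^^^^^^^^^^^^^^^^^
AttributeError: 'float' object has no attribute 'round'
```

```bash
sed -i "s/s\['grip_width'\].round(3)/round(s['grip_width'],3)/" chk.py; python3 -c "
from chk import *
chk('w22.png')"
```

```text
[0.5148 0.0063 0.137 ] [-1.564  0.006 -0.127] 0.494 [ 0.1 -0.5 -2.2] tcp stand mm 35.9 -4.3
lid y [0.0487 0.0624] x [0.0186 0.0548]
```

View pics/w22.png

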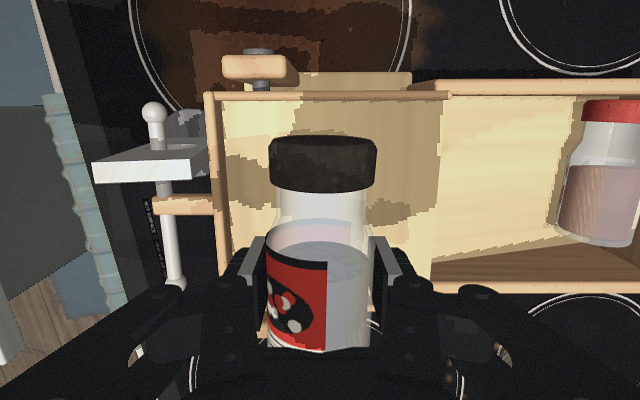

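Emit:
arm_command(commands=[0, 0, 0, 6, -1, -18, 35, 0, 0, 0, 0, 0, -20, 35, 0, 0, 0, 0, 0, -5, 35, 0, 0, 0, 0, 0, 0, 35, 0, 0, 0, 0, 0, 0, 35])

```text
time_s: 24.35
tcp_pos: [0.5222, 0.0001, 0.0933]
ee_rot: [-1.565, 0.004, -0.134]
wrist_force: [-0.3, -0.1, -3.0]
grip_width: 0.495
```

```bash
python3 -c "
from chk import *
chk('w23.png')"
```

```text
[5.222e-01 1.000e-04 9.330e-02] [-1.565  0.004 -0.134] 0.495 [-0.3 -0.1 -3. ] tcp stand mm 44.0 -9.6
lid y [0.0573 0.0573] x [0.0389 0.0517]
```

View pics/w23.png

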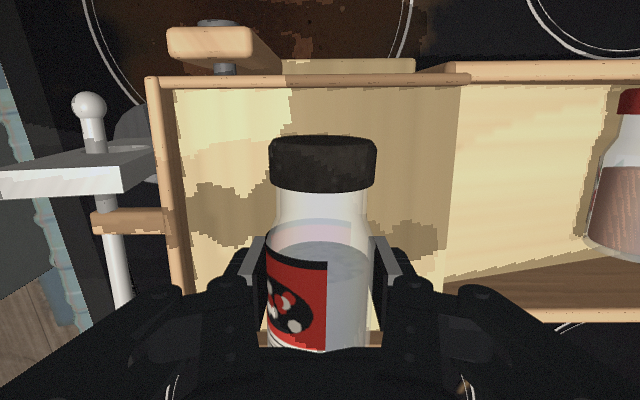

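Emit:
arm_command(commands=[0, 0, 0.008, 0.5, 8, 0, 35, 0, 0, 0, 0, 0, 0, 35, 0, 0, 0, 0, 0, 0, 85, 0, 0, 0, 0, 0, 0, 85, 0, 0, 0, 0, 0, 40, 85])

```text
time_s: 25.02
tcp_pos: [0.5221, 0.0092, 0.1335]
ee_rot: [-1.565, 0.006, -0.124]
wrist_force: [-0.0, -0.3, 1.6]
grip_width: 0.996
```

```bash
python3 -c "
from chk import *
chk('w24.png')"
```

```text
[0.5221 0.0092 0.1335] [-1.565  0.006 -0.124] 0.996 [-0.  -0.3  1.6] tcp stand mm 42.8 -0.6
lid y [0.0663 0.0663] x [0.0437 0.0437]
```

View pics/w24.png

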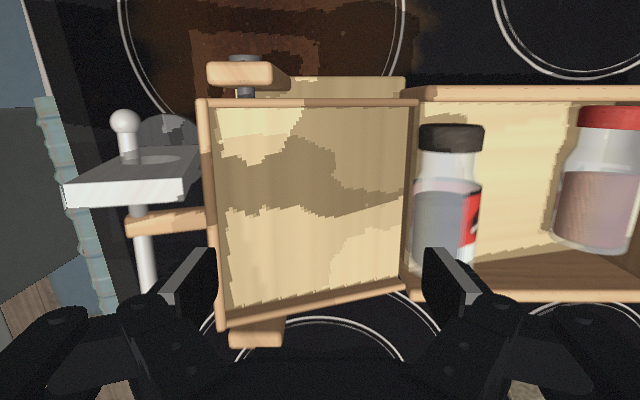

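Emit:
arm_command(commands=[0, 0, 0, 0, 0, 30, 76, 0, 0, 0.05, -10, -50, 0, 76, 0, 0, 0.06, -18, -55, 0, 76, 0, 0, 0.06, -18, -55, 0, 76, 0, 0, 0.06, -18, -55, 0, 76])

```text
time_s: 25.7
tcp_pos: [0.4663, -0.2093, 0.1759]
ee_rot: [-1.568, -0.02, 0.122]
wrist_force: [0.4, -0.9, 0.7]
grip_width: 0.892
```

Emit:
arm_command(commands=[0, 0, 0.05, -18, -55, -20, 76, 0, 0, 0, -18, -50, -25, 76, 0, 0, 0, 0, 0, 0, 76, 0, 0, 0, 0, 0, 0, 76, 0, 0, 0, 0, 0, 0, 76])

```text
time_s: 26.32
tcp_pos: [0.4299, -0.3221, 0.1326]
ee_rot: [-1.575, -0.026, 0.169]
wrist_force: [0.2, 0.1, 0.4]
grip_width: 0.887
```

```bash
python3 - <<'E'
from jar import *
im,d,p=jar('wrist',.37,.463,-.39,-.26,.025);cv2.imwrite('pics/w25.png',im[:,:,::-1])
im,d,p=snap('top');crop(im,90,250,250,400,4,'t25.png')
E
```

```text
[ 0.4299 -0.3221  0.1326] [-1.575 -0.026  0.169] 0.01
wrist 5149 [ 419.7 -323.8] [37.8 95.5] 9.4 [[393.29998779296875, -279.79998779296875], [408.79998779296875, -374.0], [446.1000061035156, -367.79998779296875], [430.6000061035156, -273.6000061035156]] 0.0479
```

View pics/w25.png

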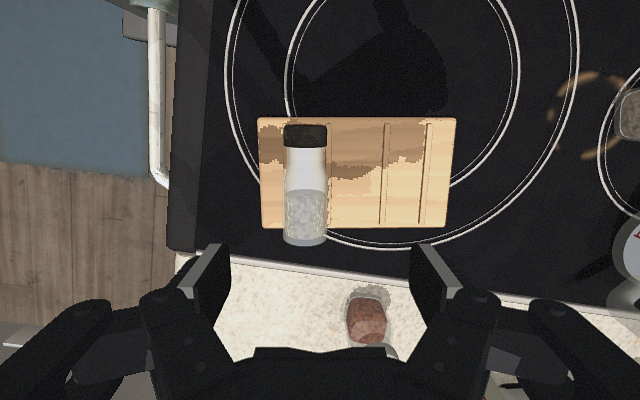

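View pics/t25.png

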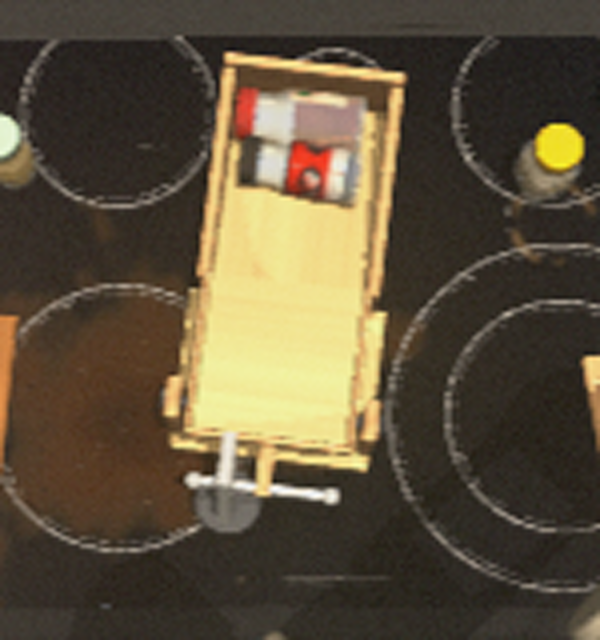

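Emit:
arm_command(commands=[0.004, 0.027, 0, -10, -2, -40, 76, 0, 0, 0, 0, 0, -40, 70, 0, 0, 0, 0, 0, -20, 70, 0, 0, 0, 0, 0, 0, 70, 0, 0, 0, 0, 0, 0, 70])

```text
time_s: 27.05
tcp_pos: [0.4247, -0.3217, 0.0345]
ee_rot: [-1.574, -0.005, 0.178]
wrist_force: [-0.4, -0.2, -0.3]
grip_width: 0.817
```

```bash
python3 - <<'E'
from jar import *
im,d,p=jar('wrist',.37,.463,-.39,-.26,.025);cv2.imwrite('pics/w26.png',im[:,:,::-1])
E
```

```text
[ 0.4247 -0.3217  0.0345] [-1.574 -0.005  0.178] 0.01
wrist 14701 [ 420.4 -324.5] [96.2 82.7] 62.9 [[361.6000061035156, -348.5], [435.29998779296875, -386.20001220703125], [479.1000061035156, -300.6000061035156], [405.5, -262.8999938964844]] 0.0956
```

View pics/w26.png

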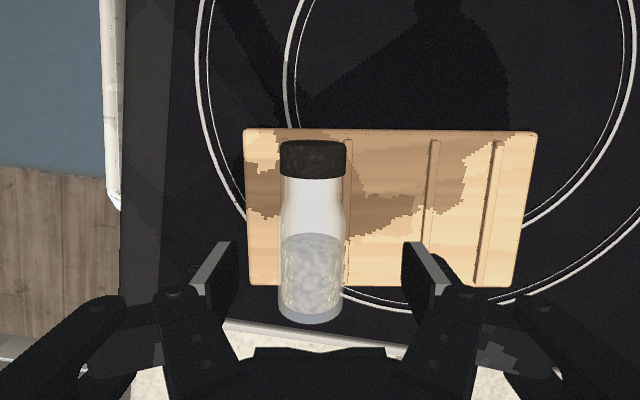

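Emit:
arm_command(commands=[0, 0.004, -0.012, -5, -2, -25, 70, 0, 0, 0, 0, 0, -25, 70, 0, 0, 0, 0, 0, -5, 60, 0, 0, 0, 0, 0, 0, 28, 0, 0, 0, 0, 0, 0, 28])

```text
time_s: 27.72
tcp_pos: [0.4241, -0.3272, -0.0149]
ee_rot: [-1.584, -0.009, 0.167]
wrist_force: [0.9, -0.2, -2.4]
grip_width: 0.408
```

Emit:
arm_command(commands=[0, 0, 0, 0, 0, 0, 28, 0, 0, 0, 0, 0, 0, 28, 0, 0, 0, 0, 0, 20, 28, 0, 0, 0, 0, 0, 25, 28, 0, 0, 0, 0, 0, 0, 28])

```text
time_s: 28.35
tcp_pos: [0.4241, -0.3272, 0.0315]
ee_rot: [-1.584, -0.01, 0.167]
wrist_force: [0.4, -0.1, -2.2]
grip_width: 0.411
```

```bash
python3 - <<'E'
from jar import *
s=read_state();print(s['tcp_pos'],s['ee_rot'],s['grip_width'],s['wrist_force'])
im,d,p=snap('wrist');cv2.imwrite('pics/w27.png',im[:,:,::-1])
R=Ro.from_euler('xyz',s['ee_rot']).as_matrix();L=(cloud(d,p)-s['tcp_pos'])@R*1000
for r in range(126,170,5): print(r,L[r,318].round(0))
E
```

```text
[ 0.4241433  -0.32719275  0.03149921] [-1.58449888 -0.00954542  0.1667711 ] 0.4112587817968784 [ 0.39530713 -0.05367565 -2.2349761 ]
126 [-1. 20. 53.]
131 [-1. 20. 51.]
136 [-1. 20. 48.]
141 [-1. 21. 45.]
146 [ -1. -40.  50.]
151 [ -1. -54.  51.]
156 [ -1. -59.  50.]
161 [ -1. -60.  48.]
166 [ -1. -60.  46.]
```

View pics/w27.png

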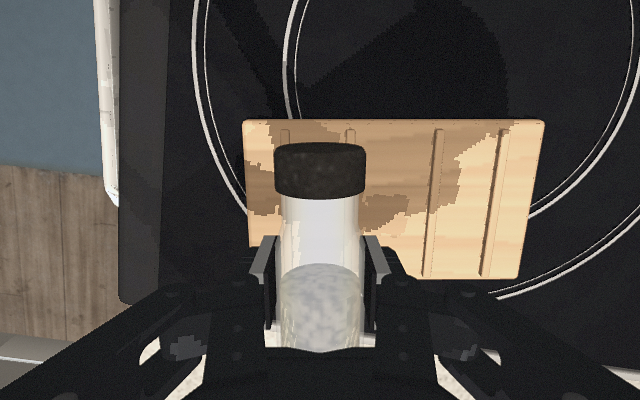

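Emit:
arm_command(commands=[0.01, 0.008, 0, 0, 0, 50, 28, 0, 0, 0, 20, 20, 50, 28, 0, 0, -0.07, 25, 50, 10, 28, 0, 0, -0.07, 25, 52, 0, 28, 0, 0, -0.07, 18, 55, 0, 28])

```text
time_s: 29.02
tcp_pos: [0.5104, -0.1466, 0.1368]
ee_rot: [-1.564, 0.003, -0.059]
wrist_force: [0.6, -0.8, -2.8]
grip_width: 0.409
```

Emit:
arm_command(commands=[0, 0, -0.07, 8, 55, 0, 28, 0, 0, 0, 4, 55, 0, 28, 0, 0, 0, 0, 40, 0, 28, 0, 0, 0, 0, 0, 0, 28, 0, 0, 0, 0, 0, 0, 28])

```text
time_s: 29.65
tcp_pos: [0.5198, 0.0124, 0.1296]
ee_rot: [-1.563, 0.013, -0.126]
wrist_force: [-0.8, 0.5, -2.1]
grip_width: 0.407
```

```bash
python3 -c "
from chk import *
chk('w28.png')"
```

```text
[0.5198 0.0124 0.1296] [-1.563  0.013 -0.126] 0.407 [-0.8  0.5 -2.1] tcp stand mm 40.1 2.3
lid y [0.0525 0.0689] x [0.0247 0.056 ]
```

View pics/w28.png

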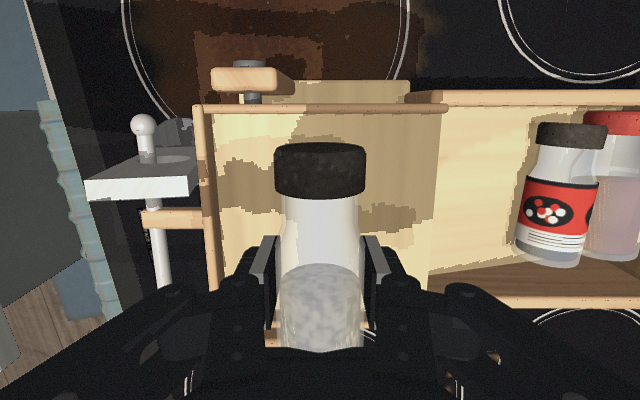

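Emit:
arm_command(commands=[0, -0.006, 0, 2, -3, -18, 28, 0, 0, 0, 0, 0, -18, 28, 0, 0, 0, 0, 0, -5, 28, 0, 0, 0, 0, 0, 0, 28, 0, 0, 0, 0, 0, 0, 28])

```text
time_s: 30.32
tcp_pos: [0.5226, 0.0038, 0.0875]
ee_rot: [-1.563, 0.007, -0.134]
wrist_force: [0.4, 0.1, -2.9]
grip_width: 0.41
```

```bash
python3 -c "
from chk import *
chk('w29.png')"
```

```text
[0.5226 0.0038 0.0875] [-1.563  0.007 -0.134] 0.41 [ 0.4  0.1 -2.9] tcp stand mm 44.0 -5.9
lid y [0.0606 0.0606] x [0.0456 0.0456]
```

View pics/w29.png

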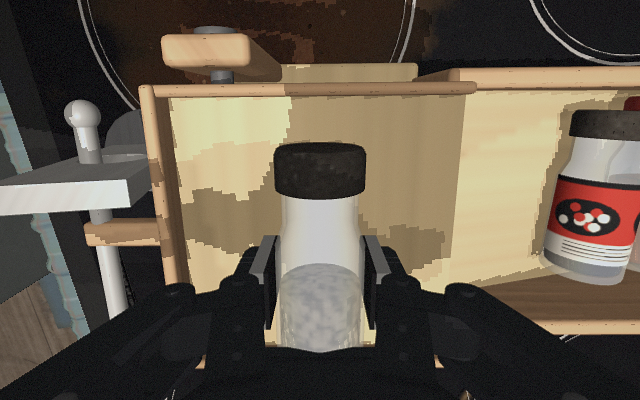

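Emit:
arm_command(commands=[0, 0, 0.008, 0, 4, -1, 28, 0, 0, 0, 0, 0, 0, 28, 0, 0, 0, 0, 0, 0, 85, 0, 0, 0, 0, 0, 0, 85, 0, 0, 0, 0, 0, 40, 85])

```text
time_s: 31.0
tcp_pos: [0.5217, 0.0085, 0.1263]
ee_rot: [-1.563, 0.009, -0.125]
wrist_force: [-0.3, -0.3, 0.2]
grip_width: 0.989
```

Emit:
arm_command(commands=[0, 0, 0, 0, 0, 40, 85, 0, 0, 0, 0, -40, 0, 85, 0, 0, 0, 0, -55, 0, 85, 0, 0, 0, -5, -55, 0, 85, 0, 0, 0, -5, -55, 0, 85])

```text
time_s: 31.62
tcp_pos: [0.5157, -0.1986, 0.1734]
ee_rot: [-1.563, -0.004, -0.116]
wrist_force: [0.9, -0.3, -0.2]
grip_width: 0.996
```

Emit:
arm_command(commands=[0, 0, 0, -10, -40, 0, 85, 0, 0, 0, 0, 0, 0, 85, 0, 0, 0, 0, 0, 0, 85, 0, 0, 0, 0, 0, 0, 85, 0, 0, 0, 0, 0, 0, 85])

```text
time_s: 32.25
tcp_pos: [0.5058, -0.2419, 0.1741]
ee_rot: [-1.564, -0.006, -0.119]
wrist_force: [0.9, 0.9, 0.3]
grip_width: 0.996
```

```bash
python3 - <<'E'
from peg import *
s=read_state();print(s['time_s'],s['tcp_pos'],s['dq'].round(2))
im,d,p=snap('top');crop(im,90,250,230,430,3.9,'t30.png');peg(im,d,p,.08,.15)
C=cloud(d,p);a=-.122;S=np.array([.4797,.015,0]);ux=np.array([np.cos(a),np.sin(a),0]);uy=np.array([-np.sin(a),np.cos(a),0])
Q=C.reshape(-1,3)-S;x=Q@ux;y=Q@uy
for x0 in (-.01,.02,.05,.08): 
    k=(x>x0)&(x<x0+.02)&(abs(y)<.05)&(Q[:,2]<.2);print('bed z',x0,np.median(Q[k,2]))
for x0 in np.arange(.12,.28,.02):
    k=(x>x0)&(x<x0+.02)&(abs(y)<.05)&(Q[:,2]<.2);print('bin z',round(x0,2),np.median(Q[k,2]).round(3))
E
```

```text
32.25 [ 0.5057833  -0.2418508   0.17409235] [ 0.01 -0.    0.    0.   -0.    0.  ]
peg n 100 deg 6.843902884267685 y -0.036693945832489964 0.0809965081512207 x@.05 0.42184921704321426 x@max 0.4255694178558487 z [0.10346747 0.10844417 0.11607265]
bed z -0.01 0.1081766621708673
bed z 0.02 0.10741022273865608
bed z 0.05 0.10772014673366936
bed z 0.08 0.10757348026317115
bin z 0.12 0.053
bin z 0.14 0.049
bin z 0.16 0.075
bin z 0.18 0.068
bin z 0.2 0.072
bin z 0.22 0.066
bin z 0.24 0.065
bin z 0.26 0.064
bin z 0.28 0.084
```

View pics/t30.png

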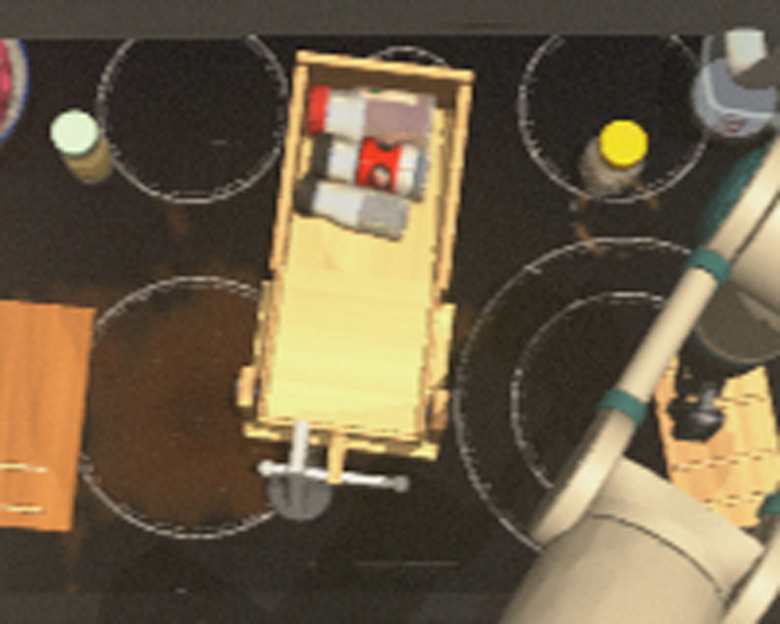

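Emit:
arm_command(commands=[0, 0, 0, 0, 0, 0, 85, 0, 0, 0, 0, 0, 0, 85, 0, 0, 0, 0, 0, 0, 85, 0, 0, 0, 0, 0, 0, 85, 0, 0, 0, 0, 0, 0, 85])

```text
time_s: 32.92
tcp_pos: [0.5062, -0.2406, 0.1742]
ee_rot: [-1.564, -0.006, -0.117]
wrist_force: [0.2, -0.3, -0.3]
grip_width: 0.995
```

Emit:
arm_command(commands=[0, 0, 0, 0, 0, 0, 85, 0, 0, 0, 0, 0, 0, 85, 0, 0, 0, 0, 0, 0, 85, 0, 0, 0, 0, 0, 0, 85, 0, 0, 0, 0, 0, 0, 85])

```text
time_s: 33.55
tcp_pos: [0.5061, -0.2407, 0.1742]
ee_rot: [-1.564, -0.006, -0.118]
wrist_force: [0.6, -0.8, -0.6]
grip_width: 0.993
```

Emit:
arm_command(commands=[0, 0, 0, 0, 0, 0, 85, 0, 0, 0, 0, 0, 0, 85, 0, 0, 0, 0, 0, 0, 85, 0, 0, 0, 0, 0, 0, 85, 0, 0, 0, 0, 0, 0, 85])

```text
time_s: 34.17
tcp_pos: [0.5061, -0.2407, 0.1742]
ee_rot: [-1.564, -0.006, -0.118]
wrist_force: [-0.5, -0.2, 0.2]
grip_width: 0.994
```

```bash
python3 - <<'E'
from h import *
a,_,_=snap('top');b,_,_=snap('top')
x=cv2.absdiff(cv2.GaussianBlur(a,(5,5),0),cv2.GaussianBlur(b,(5,5),0))[90:230,280:380].max()
print('scene diff',x)
print(ticket.hand_in())
E
```

```text
scene diff 5
the job is handed in; nothing more can be done
None
```

The counterweight hangs by its eye on the left half of the peg. All three jars were laid across the level tray one at a time (wide, mid, slim) and rolled into the bin. I handed the job in at about 34 s; no verdict was reported.

**Last checks:**
- The top camera shows the three jars lying on their sides in the bin.
- The tray bed reads 107–108 mm high along its whole length, so it is level.
- The peg's top is at about 108 mm, and the counterweight is on it.
- Two top pictures taken one after the other, about three seconds after the last jar rolled, showed no visible movement.
- I saw the tray tip and the jar roll off for the first two releases. For the third I only saw the end result.

**What went wrong or disagreed:**
- **First grip on the wide jar failed:** two tries slipped off it, and after the second it lay about 6 mm from where it started, still on the board. The cameras showed the real fingertips ending about 30 mm behind the reported TCP when nearly shut, and 43 mm when open. Going lower fixed it, and all three jars then held. That also means the counterweight was probably gripped only near the top of its strap, though it did not slip.
- **Camera disagreement:** the wrist and top cameras differed by up to about 3 mm along the jars, so I corrected the position above the tray before each release.
- **Bystanders:** I did not measure the tin and the small jar at the end. I never worked close to them and felt no contact force.

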